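# Old lemon into the pop-up food-waste caddy

## Robot

A 7-joint arm with a two-finger parallel gripper is mounted at the origin on a cart in front of the work surface, level with it; the furniture and walls round the work are solid. World frame = base frame: x ahead of the robot, y to its left, z up, the work surface at z = 0. Lengths are in m, angles in rad, forces in N, time in s.
With the tool pointing down it reaches from about 0.4 to 0.85 m from the base axis. Payload 10.4 kg.
Tool frame: the origin (TCP) lies on the centre line of the jaws, within the pads' length; the fingertips stand 22 mm ahead of it and the grasp point (between the pads) lies 3 mm ahead of it; z points along the fingers, y is the direction in which the jaws open and shut (so a half turn about z gives the same grasp; the last joint's range is limited). The gripper opens to 85 mm and grips with 20 to 120 N. Pads are 22 mm wide; open, the fingers measure 114 mm over their backs; the gripper's body (76 mm by 85 mm) begins 54 mm behind the grasp point. The pads swing forward as they close: fully open they stand 13 mm farther back than shut.
Start: joints at [1.316, 0.332, -0.065, 1.46, 0.022, 1.35, -0.088], TCP at [0.144, -0.608, 0.223] pointing down, gripper open.
Joint ranges: [-2.6, 2.6], [-0.5, 2.12], [-1.47, 1.34], [0.16, 2.42], [-1.27, 4.41], [0.06, 2.06], [-2.6, 2.6]. Speed limits (rad/s): [2.22, 2.22, 2.79, 2.79, 3.14, 3.14, 3.14].

## Interface

Orientations are given as a unit quaternion [x, y, z, w].
In Python, from workcell import manip gives the robot as it stands. The module is installed in compiled form; this text tells all that it offers.
- The arm moves only by the shell command python3 -m crank 'ROWS' [FORCE]. ROWS is JSON, a list of rows, each a list of 3 entries, a list of its own where there are three numbers: the opening, from -1 (shut) to 1 (fully open), then the shift along the tool's x, y, z normalised to -1 to 1, where 1 is 80 mm, then the turn, a rotation vector about the tool's x, y, z normalised to -1 to 1, where 1 is pi/4 rad. In form: [[jaw, [tx, ty, tz], [ax, ay, az]], ...]. A call has exactly 5 rows; each row shifts and turns the commanded pose from where the row before left it, along the tool's axes as they then stand; what a row does not reach is not made up. A row lasts 1/10 s, in which the tool goes at most 50 mm and 8.59 degrees, less where a joint would pass 70% of its speed; a pose out of reach is approached as far as the arm can. A call with a number of a shift or a turn outside -1 to 1 is refused whole. A call with a gripper value outside its range is refused whole. The fingers move at their own pace and stop on an object; FORCE is the grip in N (left out, the last holds). Time passes only in rows, so rows that do not move let the fingers close, or fill a call up. It gives the time, the measured TCP pose, the force and the opening at its end, in the units of the state.
- manip.get_obs(): the state, without advancing time (a new reading comes with each control period).
- manip.camera(name): name is "side" or "top"; returns the picture (480x640x3 uint8, blue, green, red); there is no depth.
- manip.camera_info(name): a dict with "K" (3x3 intrinsics, pixels), "camera_from_world" (4x4, takes a point from world to camera coordinates). Camera axes: x right, y down, z forward; pixel columns grow to the right and rows downward; lengths in m; the calibration is good to about 2 mm. A picture is of the moment at which its call begins. camera_info takes no time and is no camera call.
- manip.hand_in(): hands the job in, once; it reports no verdict.
The state is a dict: "clock": time; "joint_pos": joint angles; "joint_velocities": joint speeds; "tau": joint torques, N m; "position": TCP position; "ee_rot": TCP orientation; "ft_force": force on the tool from outside, world axes, zero at the start; "torque": the same for the moment, N m; "grip_width": opening from 0.0 (shut) to 1.0 (fully open).
Only numpy, scipy, OpenCV 4.12 (cv2) and the standard library are available. Lean on these libraries where they do the work, as an engineer would, in place of code of your own. Each camera call takes 0.05 s, during which the arm holds its last target.

## Task

Put the old lemon into the grey food-waste caddy: press the release button on the caddy's sloped front until the lid pops up, put the fingers on the popped lid to steady it and swing it gently all the way back so that it stays open, then put the lemon into the bin. Press and push with a light hand so that the caddy stays where it stands, and leave the jam jar, the mug and the salt shaker alone.

Things in the scene. Friction and masses are not known exactly. Their poses are not given: they have to be found in the camera images.
- caddy: Grey plastic countertop bin, loose, about 1.7 kg (slides if shoved). Origin on the worktop under the bin; x from its front to its back (hinge side), y to its left, z up; offsets below are in this frame, mm. Open-topped bin x -60 to 78, y -95 to 95, walls 5 thick, rim z 119, inner floor z 5. In front of it a console, x -125 to -60, whose upper face slopes 40 degrees, rising towards the bin.
- button_face (a point): Centre of the outer face of the round release button, 20 across, 14 proud of the middle of the slope (x -103, y 0, z 67); moves with it. Site axes = the caddy's. Pressed square to the slope, along (0.643, 0, -0.766). The shut lid overhangs it: not reachable from straight above, only with the tool leaning 30 to 50 degrees, fingers down and towards the back; 24 mm from the button's axis to the brow.
- caddy_button (a joint): Travel of the button, m: 0 out, 0.012 fully in. Its spring takes 2 N to start, about 4.3 N at 0.005, where the lid's latch lets go, and 7.4 N when fully in; it comes back by itself.
- caddy_lid (a joint): Lid angle, rad: 0 shut and latched, 1.85 back at its stop. Unlatched, a sprung pin throws it up, and it soon settles ajar at about 0.5. From there it is swung by hand (about 1 N at its front edge): let go short of upright it falls back to ajar, past 1.65 it tips back onto its stop by its own weight and stays. It opens only by the button.
- lid_hinge (a point): Middle of the lid's hinge line (which runs along the caddy's y), at x 78, y 0, z 121 in the caddy's frame; axes as the caddy's. The lid is a plate 195 long, 190 wide, 8 thick; shut, its underside is at z 121 and it juts out in front of the bin as a brow over the console and button, to x -117.
- lid_edge (a point): Middle of the lower front edge of the lid, 195 mm from the hinge line; moves with the lid. A catch 24 wide (y -12 to 12) hangs 25 below the lid, 24 to 38 behind this edge.
- caddy_mouth (a point): Centre of the bin's mouth at rim height (x 9, y 0, z 119 in the caddy's frame); the opening inside the walls is 128 (x) by 180 (y). A small pin stands in the rear left corner, at x 50, y 80.
- lemon_center (a point): Centre of the lemon lying on the worktop, 83 long (its x axis) and 58 across and high, about 0.11 kg.
- jam_jar: Bystander: jam jar, 66 across, 100 high; origin at the centre of its underside.
- mug: Bystander: mug, 79 across, 91 high, with a handle; origin at the underside.
- salt: Bystander: salt shaker, 44 across, 90 high; origin at the centre of its underside.
Not all that is in view belongs to the job. Of the things that look like the part that bears lemon_center, take the one that is farthest to the robot's left at the start.

How it is judged:
On the way, in this order (a step that is already met when the one before it is completed fails the run):
1. the button is pressed and the lid pops up (value of joint caddy_lid above 0.2 rad), for 0.05 s.
2. the fingers are on the popped lid and it moves calmly (contact force between the fingers and caddy_lid above 0.2 N and value of joint caddy_lid above 0.2 rad and velocity of joint caddy_lid between -1 and 1 rad/s), for 0.15 s.
3. the lid is swung all the way back (value of joint caddy_lid above 1.7 rad), for 0.2 s.
At the end, for the whole second after the job is handed in: The lid stands back at its stop (over 1.7 rad) on its own, the button is out again, the lemon lies still inside the bin (its centre at least 44 mm below the rim), and the caddy stands flat within 30 mm of where it was (value of joint caddy_lid above 1.7 rad and value of joint caddy_button below 0.002 m and x of lemon_center in the frame of caddy between -0.055 and 0.073 m and y of lemon_center in the frame of caddy between -0.09 and 0.09 m and z of lemon_center in the frame of caddy below 0.075 m and angle between caddy's own z axis and vertical below 0.05 rad and linear speed of lemon below 0.05 m/s); the robot touches nothing.
It fails at once if the caddy is shoved more than 30 mm or tipped (distance of caddy from where it was at the start of the episode above 0.03 m or angle between caddy's own z axis and vertical above 0.15 rad).
It fails at once if the button is pressed with more than 25 N (contact force between the fingers and caddy_button above 25 N).
It fails at once if the lid is flung or slammed back (over 3.5 rad/s beyond 1.2 rad) (value of joint caddy_lid above 1.2 rad and velocity of joint caddy_lid above 3.5 rad/s).
It fails at once if the jam jar, the mug or the salt shaker is moved more than 30 mm (distance of any of jam_jar, mug, salt from where it was at the start of the episode above 0.03 m).
It also fails if it takes over 61 s, if anything falls off the work surface, if the arm or the gripper's body presses on something with over 40 N, if the wrist force passes 120 N, or if a joint passes its speed limit or range.

## Working session

There is one attempt and no reset: what is moved stays moved. The work goes in short steps, Python scripts to look and compute and a shell command to move; the robot and the scene stay as the last step left them, time stands still between calls to the robot, and variables do not carry over. Pictures are saved under pics/ and viewed, and the job is handed in when it is done.

```bash
mkdir -p pics; ls; python3 - <<'E'
from workcell import manip
import cv2
o=manip.get_obs()
for k,v in o.items(): print(k,v)
for n in("side","top"):
    cv2.imwrite(f"pics/{n}0.png",manip.camera(n)); i=manip.camera_info(n); print(n,i)
E
```

```text
pics
clock 0.0
joint_pos [ 1.31640637  0.33285882 -0.06470018  1.46092541  0.02159891  1.34989736
 -0.08851374]
joint_velocities [ 0.00155018  0.00052143  0.00076833  0.00110683 -0.00057914  0.00083934
 -0.00077073]
tau [-6.34016924e-04 -6.25442719e+01  4.82147885e-02 -3.91598332e+01
  1.61087624e-02  1.00320615e-02 -2.07365240e-06]
position [ 0.14348285 -0.60791709  0.22183168]
ee_rot [ 9.93291055e-01  1.15639074e-01 -1.11937019e-04 -6.87698748e-04]
ft_force [-0.63589477 -0.0431645  -0.16760883]
torque [ 0.01782002  0.02862051 -0.02798456]
grip_width 1.002274532021095
side {'K': array([[610.16748326,   0.        , 312.7811598 ],
       [  0.        , 610.16748326, 232.85922676],
       [  0.        ,   0.        ,   1.        ]]), 'camera_from_world': array([[-0.99215491, -0.12321963,  0.02110818,  0.50467714],
       [-0.07846169,  0.48230673, -0.87248151,  0.12025275],
       [ 0.09732623, -0.867293  , -0.48819101,  1.62726371],
       [ 0.        ,  0.        ,  0.        ,  1.        ]])}
top {'K': array([[523.56514921,   0.        , 309.91371912],
       [  0.        , 523.56514921, 238.90133837],
       [  0.        ,   0.        ,   1.        ]]), 'camera_from_world': array([[-0.00391842, -0.99998742,  0.00313259,  0.05198614],
       [-0.9951958 ,  0.00359315, -0.09783866,  0.51127017],
       [ 0.09782617, -0.00350092, -0.99519736,  1.12730232],
       [ 0.        ,  0.        ,  0.        ,  1.        ]])}
```

View pics/side0.png

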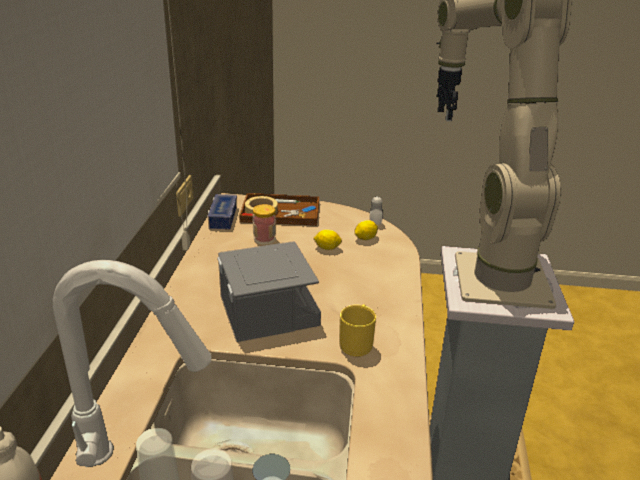

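View pics/top0.png

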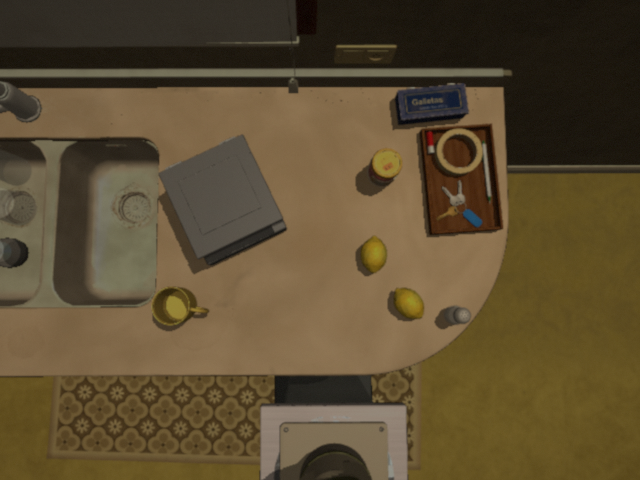

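```bash
cat > h.py <<'E'
import numpy as np, cv2
from workcell import manip
def info(n):
    i=manip.camera_info(n); return np.array(i["K"]),np.array(i["camera_from_world"])
def ray(n,uv):
    K,T=info(n); d=np.linalg.inv(K)@np.array([uv[0],uv[1],1.]); R=T[:3,:3]
    return -R.T@T[:3,3], R.T@d
def onz(n,uv,z):
    o,d=ray(n,uv); return o+d*(z-o[2])/d[2]
def tri(uv1,uv2):
    o1,d1=ray("side",uv1);o2,d2=ray("top",uv2)
    A=np.stack([d1,-d2],1); s=np.linalg.lstsq(A,o2-o1,rcond=None)[0]
    p,q=o1+s[0]*d1,o2+s[1]*d2; return (p+q)/2,np.linalg.norm(p-q)
def proj(n,p):
    K,T=info(n); c=T[:3,:3]@np.asarray(p)+T[:3,3]; u=K@c; return u[:2]/u[2]
E
python3 - <<'E'
from h import *
for n in("side","top"): print(n,ray(n,(320,240))[0].round(3))
t=cv2.imread("pics/top0.png");s=cv2.imread("pics/side0.png")
for n,im in(("top",t),("side",s)):
    h=cv2.cvtColor(im,cv2.COLOR_BGR2HSV)
    m=cv2.inRange(h,(20,150,90),(32,255,255))
    for c in cv2.findContours(m,0,1)[0]:
        if cv2.contourArea(c)>100:
            M=cv2.moments(c);u=(M['m10']/M['m00'],M['m01']/M['m00']);print(n,np.round(u),cv2.contourArea(c),onz(n,u,.029).round(3),cv2.minAreaRect(c))
c=cv2.resize(t[120:280,140:300],None,fx=4.5,fy=3.75,interpolation=2)
c=cv2.resize(t[125:275,150:300],(600,600),interpolation=cv2.INTER_CUBIC)
cv2.imwrite("pics/tc.png",c)
cv2.imwrite("pics/sc.png",cv2.resize(s[230:350,200:360],(800,600),interpolation=cv2.INTER_CUBIC))
E
```

```text
side [0.352 1.416 0.889]
top [0.399 0.054 1.172]
top [ 77. 446.] 8608.5 [0.075 0.544 0.029] ((129.5, 428.0), (102.0, 259.0), 90.0)
top [410. 302.] 583.5 [ 0.372 -0.165  0.029] ((409.5000305175781, 302.0), (37.47665786743164, 21.92030906677246), 45.0)
top [177. 308.] 617.5 [0.362 0.337 0.029] ((177.74546813964844, 310.38897705078125), (36.03343963623047, 43.547210693359375), 51.63251495361328)
top [374. 254.] 583.0 [ 0.478 -0.091  0.029] ((374.5600280761719, 253.5800018310547), (30.400001525878906, 25.400001525878906), 53.13010025024414)
top [547. 345.] 53482.5 [ 0.28  -0.459  0.029] ((523.5, 326.5), (305.0, 231.0), 90.0)
top [387. 163.] 596.0 [ 0.681 -0.122  0.029] ((386.5192565917969, 162.90383911132812), (28.43684196472168, 27.45625877380371), 11.309932708740234)
side [357. 330.] 1527.0 [0.37  0.316 0.029] ((357.5, 330.0), (35.0, 52.0), 0.0)
side [588. 391.] 18924.0 [-0.1    0.444  0.029] ((580.4999389648438, 381.49993896484375), (116.99998474121094, 194.99996948242188), -0.0)
side [433. 327.] 2126.5 [0.199 0.278 0.029] ((436.1209716796875, 342.9286804199219), (141.33949279785156, 23.6639404296875), 86.76898193359375)
side [327. 239.] 387.5 [ 0.478 -0.082  0.029] ((327.2500305175781, 239.25003051757812), (23.33452033996582, 21.21320343017578), 45.0)
side [366. 229.] 320.5 [ 0.372 -0.157  0.029] ((366.0, 229.5), (19.0, 22.0), 90.0)
side [264. 210.] 202.5 [ 0.691 -0.228  0.029] ((263.5540466308594, 210.67567443847656), (22.35826301574707, 12.987520217895508), 9.462322235107422)
```

View pics/tc.png

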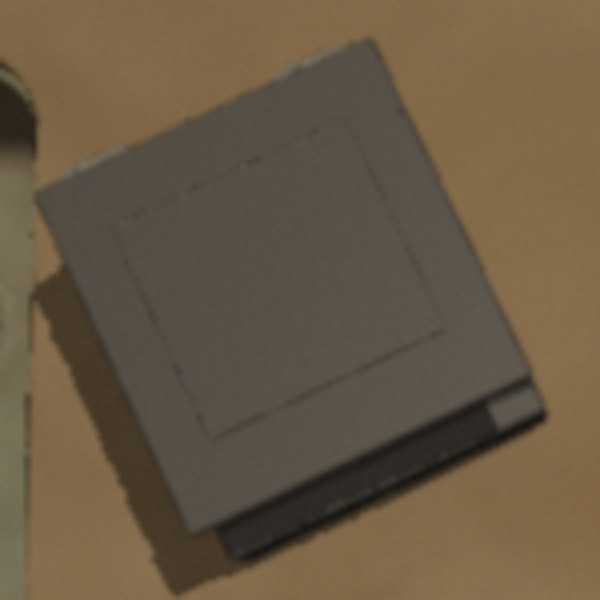

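View pics/sc.png

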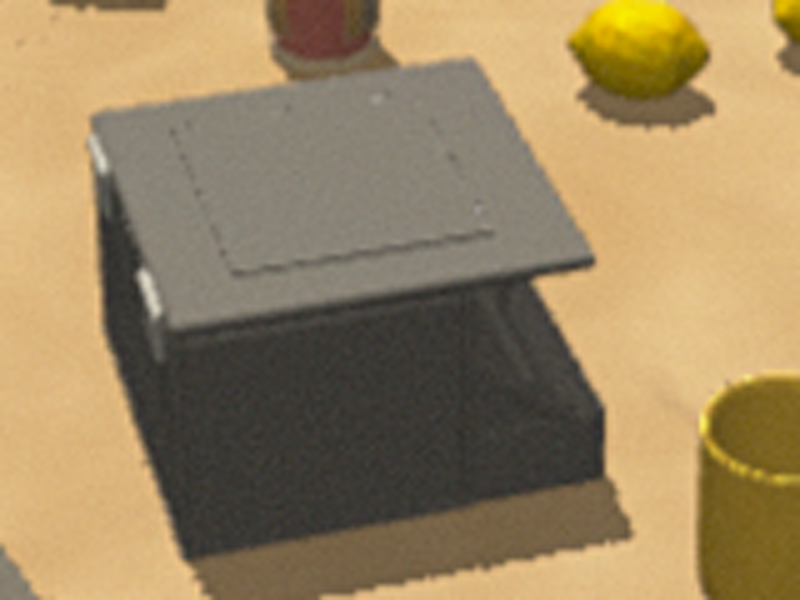

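The top view shows the lid's corners (≈159.5,174 / 242.5,134.5 / 282,219 / 198,258), with the console peeking out at lower right. The caddy is yawed, its front facing the robot. The mug is at (177,308), the jar at (387,163) and the salt at (459,316). The left lemon is at (374,254) and the decoy at (410,302).

```bash
cat >> h.py <<'E'
from scipy.spatial.transform import Rotation as Ro
def fitlid():
    L=np.array([[78,95],[78,-95],[-117,-95],[-117,95]])/1000
    uv=np.array([[38,197],[370,38],[527,375],[192,532]])/4+[150-.375,125-.375]
    P=np.array([onz("top",u,.129)[:2] for u in uv])
    A=L-L.mean(0);B=P-P.mean(0)
    th=np.arctan2((A[:,0]*B[:,1]-A[:,1]*B[:,0]).sum(),(A*B).sum())
    R=np.array([[np.cos(th),-np.sin(th)],[np.sin(th),np.cos(th)]])
    o=P.mean(0)-R@L.mean(0)
    return o,th,P-(L@R.T+o)
E
python3 - <<'E'
from h import *
o,th,r=fitlid();print(o,th,np.degrees(th));print((r*1000).round(1))
C=lambda p:np.r_[o+Ro.from_euler('z',th).as_matrix()[:2,:2]@np.array(p[:2]),p[2]]
for nm,p in dict(button=(-.103,0,.067),edge=(-.117,0,.121),mouth=(.009,0,.119),hinge=(.078,0,.121),c1=(-.125,.095,0),c2=(-.125,-.095,0)).items():
  P=C(p);print(nm,P.round(4),proj("side",P).round(),proj("top",P).round())
# lemon
t=cv2.imread("pics/top0.png");s=cv2.imread("pics/side0.png")
for im,b,n in((t,(355,230,40,50),"top"),(s,(308,222,40,35),"side")):
    x,y,w,h=b;c=im[y:y+h,x:x+w];hs=cv2.cvtColor(c,cv2.COLOR_BGR2HSV);m=cv2.inRange(hs,(18,150,60),(35,255,255))
    k=max(cv2.findContours(m,0,1)[0],key=cv2.contourArea);M=cv2.moments(k)
    u=np.array((M['m10']/M['m00']+x,M['m01']/M['m00']+y));print(n,u,cv2.minAreaRect(k),cv2.fitEllipse(k))
    if n=="top":ut=u
    else: us=u
print(tri(us,ut))
print(onz("top",(459,316),.05),onz("top",(175,308),.05), onz("top",(384,172),.05))
cv2.imwrite("pics/lem.png",cv2.resize(t[225:285,340:420],(800,600),interpolation=2))
E
```

```text
[0.60726704 0.23959803] 0.4427559812088777 25.36804907744228
[[-2.5 -3.7]
 [-1.9  0.7]
 [ 0.6  4. ]
 [ 3.7 -1. ]]
button [0.5142 0.1955 0.067 ] [301. 281.] [241. 236.]
edge [0.5015 0.1895 0.121 ] [307. 261.] [241. 239.]
mouth [0.6154 0.2435 0.119 ] [255. 270.] [215. 184.]
hinge [0.6777 0.273  0.121 ] [226. 274.] [201. 154.]
c1 [0.4536 0.2719 0.    ] [322. 325.] [211. 266.]
c2 [0.535  0.1002 0.    ] [298. 281.] [288. 230.]
top [373.24360902 254.32130326] ((18.250003814697266, 24.250001907348633), (28.991378784179688, 29.698482513427734), 45.0) ((18.227693557739258, 24.292926788330078), (24.93625259399414, 34.320343017578125), 0.7176968455314636)
side [327.29591398 239.15053763] ((19.25, 17.25), (23.33452033996582, 21.21320343017578), 45.0) ((19.328046798706055, 17.175506591796875), (19.234539031982422, 26.01880645751953), 97.24149322509766)
(array([ 0.47774042, -0.08878447,  0.02513987]), np.float64(0.0016088029093310745))
[ 0.34331386 -0.26586677  0.05      ] [0.3625953  0.33722647 0.05      ] [ 0.65504987 -0.11202456  0.05      ]
```

View pics/lem.png

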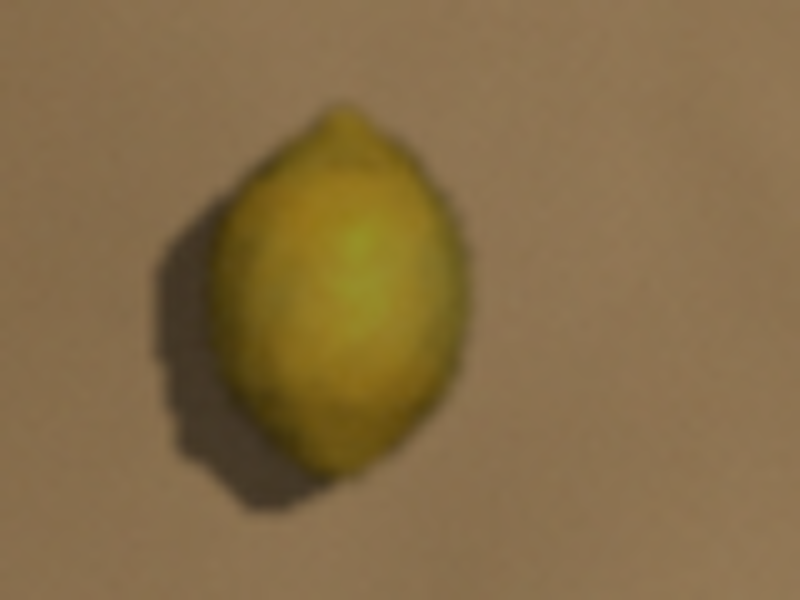

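```bash
python3 - <<'E'
from h import *
o,th,r=fitlid()
C=lambda p:np.r_[o+Ro.from_euler('z',th).as_matrix()[:2,:2]@np.array(p[:2]),p[2]]
S=[(170,325),(95,115),(472,58),(594,258)]
T=np.array([[38,197],[370,38],[527,375],[192,532]])/4+[149.625,124.625]
L=np.array([[78,95],[78,-95],[-117,-95],[-117,95]])/1000
P=[]
for s,t,l in zip(S,T,L):
    us=np.array(s)/5+[199.6,229.6]; p,e=tri(us,t); P.append(p)
    q=C((*l,.129)); print(p.round(4),round(e,4),q.round(4),us,proj("side",q).round(1),onz("side",us,.129).round(4))
P=np.array(P);A=L-L.mean(0);B=P[:,:2]-P[:,:2].mean(0)
th2=np.arctan2((A[:,0]*B[:,1]-A[:,1]*B[:,0]).sum(),(A*B).sum());R=Ro.from_euler('z',th2).as_matrix()[:2,:2]
print(np.degrees(th2),P[:,:2].mean(0)-R@L.mean(0))
# base corners from side: bottom back-left (190,555), front-left (605,475)
for s in((188,556),(604,476)): print(onz("side",np.array(s)/5+[199.6,229.6],0).round(4))
print(C((.078,.095,0)),C((-.125,.095,0)))
# console front bottom edge seen from top (240,560),(545,412) 
for s in((240,560),(547,415)): print(onz("top",np.array(s)/4+[149.6,124.6],0).round(4))
print(C((-.125,.095,0)),C((-.125,-.095,0)))
E
```

```text
[0.6376 0.3568 0.1242] 0.0039 [0.637  0.3589 0.129 ] [233.6 294.6] [234.4 293.5] [0.6379 0.363  0.129 ]
[0.7177 0.1886 0.1231] 0.0013 [0.7184 0.1872 0.129 ] [218.6 252.6] [218.1 250.1] [0.7142 0.1983 0.129 ]
[0.5444 0.1079 0.1244] 0.0018 [0.5422 0.1036 0.129 ] [294.  241.2] [295.5 238.9] [0.5441 0.1155 0.129 ]
[0.4646 0.2755 0.1237] 0.0005 [0.4608 0.2753 0.129 ] [318.4 281.2] [320.  279.3] [0.4636 0.2834 0.129 ]
25.258123462485422 [0.60872585 0.24050557]
[0.636  0.3594 0.    ]
[0.4567 0.2732 0.    ]
[0.63704486 0.35885524 0.        ] [0.45361927 0.27188368 0.        ]
[0.457  0.2746 0.    ]
[0.538 0.103 0.   ]
[0.45361927 0.27188368 0.        ] [0.53502122 0.10020455 0.        ]
```

```bash
cat >> h.py <<'E'
O=np.array([.6095,.241]);TH=np.radians(25.3)
Rc=Ro.from_euler('z',TH).as_matrix()
def C(p): return Rc@np.array(p)+np.r_[O,0]
def RT(lean,yaw=TH): # tool x toward yaw, y = right; lean rotates about tool y
    b=Ro.from_matrix(np.array([[1,0,0],[0,-1,0],[0,0,-1.]]))
    return Ro.from_euler('z',yaw)*b*Ro.from_rotvec([0,np.radians(lean),0])
def plan(pos=None,R=None,rot_first=False):
    o=manip.get_obs();p=np.array(o["position"]);R0=Ro.from_quat(o["ee_rot"])
    if R is None:R=R0
    if pos is None:pos=p
    d=np.array(pos)-p
    rv=(R0.inv()*R).as_rotvec()
    print("t",round(o["clock"],2),"tcp",p.round(4),"need world",d.round(4))
    print(" shift(before turn) norm",(R0.inv().apply(d)/.08).round(3)," shift(after turn)",(R.inv().apply(d)/.08).round(3),"minrows",round(np.linalg.norm(d)/.05,1))
    print(" turn norm",(rv/(np.pi/4)).round(3),"minrows",round(np.linalg.norm(rv)/.15,1), "F",np.round(o["ft_force"],2),"grip",round(o["grip_width"],2),"q",np.round(o["joint_pos"],2))
E
python3 -c "
from h import *
plan([.45,-.25,.30],RT(0))
b=C((-.103,0,.067));R=RT(47);print(b,b-R.as_matrix()[:,2]*.062)"
```

```text
t 0.1 tcp [ 0.1435 -0.608   0.2219] need world [0.3065 0.358  0.0781]
 shift(before turn) norm [ 4.757 -3.476 -0.972]  shift(after turn) [ 5.376 -2.408 -0.976] minrows 9.6
 turn norm [-0.002 -0.    -0.267] minrows 1.4 F [0.4  0.43 0.32] grip 1.0 q [ 1.32  0.33 -0.06  1.46  0.02  1.35 -0.09]
[0.5163795  0.19698214 0.067     ] [0.47538484 0.17760406 0.1092839 ]
```

```bash
python3 -m crank '[[-1,[0.47,-0.34,-0.1],[0,0,0]],[-1,[0.47,-0.34,-0.1],[0,0,0]],[-1,[0.47,-0.34,-0.1],[0,0,0]],[-1,[0.47,-0.34,-0.1],[0,0,0]],[-1,[0.47,-0.34,-0.1],[0,0,0]]]' 40; python3 -c "
from h import *
plan([.45,-.25,.30],RT(0))"
```

```text
clock: 0.6
position: [0.2961, -0.431, 0.2627]
ee_rot: [0.993, 0.116, -0.0, -0.0]
ft_force: [1.2, -1.1, 0.4]
grip_width: 0.146
t 0.6 tcp [ 0.2961 -0.431   0.2627] need world [0.1539 0.181  0.0373]
 shift(before turn) norm [ 2.391 -1.761 -0.467]  shift(after turn) [ 2.706 -1.224 -0.466] minrows 4.8
 turn norm [-0.     0.    -0.267] minrows 1.4 F [ 1.22 -1.07  0.39] grip 0.15 q [ 1.08  0.1  -0.22  1.66  0.02  1.39 -0.48]
```

```bash
python3 -m crank '[[-1,[0.47,-0.35,-0.1],[0,0,0]],[-1,[0.47,-0.35,-0.1],[0,0,0]],[-1,[0.47,-0.35,-0.1],[0,0,0]],[-1,[0.47,-0.35,-0.1],[0,0,0]],[-1,[0.47,-0.35,-0.1],[0,0,0]]]'; python3 -c "
from h import *
plan([.42,.13,.28],RT(0))"
```

```text
clock: 1.1
position: [0.4468, -0.2516, 0.3028]
ee_rot: [0.993, 0.116, -0.0, 0.0]
ft_force: [0.5, -0.9, 0.3]
grip_width: -0.0
t 1.1 tcp [ 0.4468 -0.2516  0.3028] need world [-0.0268  0.3816 -0.0228]
 shift(before turn) norm [ 0.769 -4.72   0.284]  shift(after turn) [ 1.735 -4.456  0.285] minrows 7.7
 turn norm [ 0.     0.    -0.267] minrows 1.4 F [ 0.48 -0.93  0.3 ] grip -0.0 q [ 0.83  0.08 -0.43  1.6   0.03  1.47 -0.94]
```

```bash
for i in 1; do python3 -m crank '[[-1,[0.08,-0.58,0.03],[0,0,0]],[-1,[0.08,-0.58,0.03],[0,0,0]],[-1,[0.08,-0.58,0.03],[0,0,0]],[-1,[0.08,-0.58,0.03],[0,0,0]],[-1,[0.08,-0.58,0.03],[0,0,0]]]'; done; python3 -m crank '[[-1,[0.08,-0.58,0.03],[0,0,0]],[-1,[0.08,-0.58,0.03],[0,0,0]],[-1,[0.08,-0.58,0.03],[0,0,0]],[-1,[0,0,0],[0,0,-0.13]],[-1,[0,0,0],[0,0,-0.137]]]'; python3 -c "
from h import *
b=C((-.103,0,.067));R=RT(47)
plan(b-R.as_matrix()[:,2]*.102,RT(47))"
```

```text
clock: 1.6
position: [0.4233, -0.0183, 0.2902]
ee_rot: [0.993, 0.116, -0.0, 0.0]
ft_force: [0.5, -0.3, 0.9]
grip_width: -0.003
clock: 2.1
position: [0.4102, 0.1211, 0.2832]
ee_rot: [0.975, 0.222, -0.0, 0.0]
ft_force: [0.5, -0.1, 0.1]
grip_width: -0.002
t 2.1 tcp [0.4102 0.1211 0.2832] need world [ 0.0388  0.044  -0.1466]
 shift(before turn) norm [ 0.676 -0.286  1.833]  shift(after turn) [-0.881 -0.29   1.743] minrows 3.2
 turn norm [-0.003  1.045  0.008] minrows 5.5 F [ 0.46 -0.07  0.07] grip -0.0 q [ 0.52 -0.13 -0.82  1.81 -0.1   1.43 -1.4 ]
```

```bash
python3 -m crank '[[-1,[0,0,0],[0,0.174,0]],[-1,[0,0,0],[0,0.174,0]],[-1,[0,0,0],[0,0.174,0]],[-1,[0,0,0],[0,0.174,0]],[-1,[0,0,0],[0,0.174,0]]]';  python3 -c "
from h import *
b=C((-.103,0,.067));R=RT(47)
plan(b-R.as_matrix()[:,2]*.072,RT(47))"
```

```text
clock: 2.6
position: [0.4415, 0.1297, 0.2667]
ee_rot: [0.934, 0.209, 0.282, -0.067]
ft_force: [1.2, 1.6, -0.0]
grip_width: -0.001
t 2.6 tcp [0.4415 0.1297 0.2667] need world [ 0.0273  0.0448 -0.1506]
 shift(before turn) norm [-0.591 -0.346  1.872]  shift(after turn) [-1.004 -0.36   1.685] minrows 3.2
 turn norm [-0.008  0.295 -0.004] minrows 1.5 F [ 1.23  1.59 -0.04] grip -0.0 q [ 0.18 -0.5  -0.36  2.24 -0.44  0.83 -1.11]
```

```bash
python3 -m crank '[[-1,[-0.15,-0.09,0.33],[0,0,0]],[-1,[-0.15,-0.09,0.33],[0,0,0]],[-1,[-0.15,-0.09,0.33],[0,0,0]],[-1,[-0.15,-0.09,0.33],[0,0.14,0]],[-1,[0,0,0],[0,0.14,0]]]';  python3 -c "
from h import *
b=C((-.103,0,.067));R=RT(47)
plan(b-R.as_matrix()[:,2]*.072,RT(47))"
```

```text
clock: 3.1
position: [0.4475, 0.17, 0.1803]
ee_rot: [0.92, 0.214, 0.317, -0.087]
ft_force: [-0.1, 0.8, 0.5]
grip_width: 0.004
t 3.1 tcp [0.4475 0.17   0.1803] need world [ 0.0212  0.0045 -0.0642]
 shift(before turn) norm [-0.291  0.088  0.791]  shift(after turn) [-0.407  0.062  0.74 ] minrows 1.4
 turn norm [-0.043  0.192  0.   ] minrows 1.0 F [-0.09  0.84  0.48] grip 0.0 q [ 0.47 -0.47 -0.7   2.4  -0.86  0.58 -0.79]
```

```bash
python3 -m crank '[[-1,[-0.15,0.04,0.4],[0,0,0]],[-1,[-0.15,0.04,0.4],[0,0,0]],[-1,[0,0,0],[-0.02,0.06,0]],[-1,[0,0,0],[-0.02,0.06,0]],[-1,[0,0,0],[0,0,0]]]';  python3 -c "
from h import *
b=C((-.103,0,.067));
for L in(47,42):
  R=RT(L)
  plan(b-R.as_matrix()[:,2]*.052,R)
cv2.imwrite('pics/pre.png',manip.camera('side')[180:380,180:445])"
```

```text
clock: 3.6
position: [0.4898, 0.1769, 0.1397]
ee_rot: [0.91, 0.203, 0.353, -0.078]
ft_force: [-0.4, 0.5, -0.7]
grip_width: 0.0
t 3.6 tcp [0.4898 0.1769 0.1397] need world [-0.0078  0.0038 -0.0372]
 shift(before turn) norm [-0.364 -0.085  0.298]  shift(after turn) [-0.387 -0.085  0.268] minrows 0.8
 turn norm [ 0.004  0.103 -0.003] minrows 0.5 F [-0.37  0.48 -0.7 ] grip 0.0 q [ 0.81 -0.38 -1.07  2.42 -1.27  0.4  -0.4 ]
t 3.6 tcp [0.4898 0.1769 0.1397] need world [-0.0049  0.0052 -0.034 ]
 shift(before turn) norm [-0.307 -0.085  0.296]  shift(after turn) [-0.305 -0.085  0.298] minrows 0.7
 turn norm [ 0.004 -0.008 -0.003] minrows 0.0 F [-0.37  0.48 -0.7 ] grip 0.0 q [ 0.81 -0.38 -1.07  2.42 -1.27  0.4  -0.4 ]
```

View pics/pre.png

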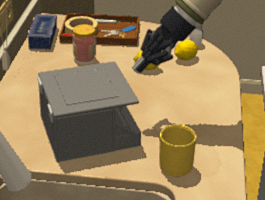

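```bash
cat > k.py <<'E'
import numpy as np
from scipy.optimize import least_squares
from scipy.spatial.transform import Rotation as Ro
S=[([1.31640637,.33285882,-.06470018,1.46092541,.02159891,1.34989736,-.08851374],[.14348,-.60792,.22183]),
([1.08,.10,-.22,1.66,.02,1.39,-.48],[.2961,-.431,.2627]),([.83,.08,-.43,1.60,.03,1.47,-.94],[.4468,-.2516,.3028]),
([.52,-.13,-.82,1.81,-.10,1.43,-1.40],[.4102,.1211,.2832]),([.18,-.5,-.36,2.24,-.44,.83,-1.11],[.4415,.1297,.2667]),
([.47,-.47,-.70,2.40,-.86,.58,-.79],[.4475,.17,.1803]),([.81,-.38,-1.07,2.42,-1.27,.40,-.40],[.4898,.1769,.1397])]
def fk(q,p):
    # p: base z, L1, L2, L3, elbow off a, wrist off b, x0
    z=lambda a:Ro.from_rotvec([0,0,-a]);y=lambda a:Ro.from_rotvec([0,a,0])
    r=z(q[0]);t=np.array([0,0,p[0]]);
    r=r*y(q[1])*z(q[2]);t=t+r.apply([p[4],0,p[1]])
    r=r*y(q[3])*z(q[4]);t=t+r.apply([p[5],0,p[2]])
    r=r*y(q[5]);t=t+r.apply([p[6],0,0]);r=r*z(q[6]);t=t+r.apply([0,0,p[3]])
    return t,r
if __name__=="__main__":
    f=lambda p:np.concatenate([fk(q,p)[0]-x for q,x in S])
    s=least_squares(f,[.33,.4,.4,.2,0,0,0]);print(s.x.round(4),(s.fun.reshape(-1,3)*1000).round(1))
    print(fk(S[-1][0],s.x)[1].as_quat(),fk(S[0][0],s.x)[1].as_quat())
E
python3 k.py
```

```text
[ 0.2187  0.427   0.4605  0.323   0.003  -0.029  -0.0168] [[ 41.1  22.3   3.2]
 [ 36.   34.2   0.5]
 [ 19.6  41.2   0.4]
 [ -0.7  40.   -3.9]
 [ -8.1  27.    7.7]
 [  1.8   5.6   2.3]
 [ -2.8 -11.  -10.3]]
[0.49965596 0.78794595 0.30296718 0.19415454] [ 6.20593662e-01  7.84132017e-01  4.07123945e-04 -5.65425810e-04]
```

```bash
cat > k.py <<'E'
import numpy as np, itertools
from scipy.optimize import least_squares
from scipy.spatial.transform import Rotation as Ro
from k0 import S
Q=[[.99329,.11564,0,-.0007],[.993,.116,0,0],[.993,.116,0,0],[.975,.222,0,0],[.934,.209,.282,-.067],[.92,.214,.317,-.087],[.91,.203,.353,-.078]]
def fk(q,p,sg):
    z=lambda a:Ro.from_rotvec([0,0,a]);y=lambda a:Ro.from_rotvec([0,a,0])
    t=np.array([0,0,p[0]]);r=z(sg[0]*q[0]+p[7])
    r=r*y(q[1])*z(sg[1]*q[2]);t=t+r.apply([p[4],0,p[1]])
    r=r*y(q[3])*z(sg[2]*q[4]);t=t+r.apply([p[5],0,p[2]])
    r=r*y(q[5]);t=t+r.apply([p[6],0,0]);r=r*z(sg[3]*q[6]+p[8]);t=t+r.apply([0,0,p[3]])
    return t,r
if __name__=="__main__":
    out=[]
    for sg in itertools.product([1,-1],repeat=4):
      for y0 in(0,np.pi/2,-np.pi/2,np.pi):
       for yt in (0,1.57,3.14,-1.57):
        def f(p):
            e=[]
            for (q,x),qq in zip(S,Q):
                t,r=fk(q,p,sg);e+=list(t-x)+list(.5*(Ro.from_quat(qq).inv()*r).as_rotvec())
            return np.array(e)
        s=least_squares(f,[.33,.4,.4,.2,0,0,0,y0,yt],max_nfev=60);out.append((s.cost,sg,s.x.round(4),s.fun))
    out.sort(key=lambda a:a[0])
    for o in out[:3]:print(o[:3])
    print((out[0][3].reshape(-1,6)*1000).round(1))
E
git --version >/dev/null 2>&1; cat > k0.py <<'E'
S=[([1.31640637,.33285882,-.06470018,1.46092541,.02159891,1.34989736,-.08851374],[.14348,-.60792,.22183]),
([1.08,.10,-.22,1.66,.02,1.39,-.48],[.2961,-.431,.2627]),([.83,.08,-.43,1.60,.03,1.47,-.94],[.4468,-.2516,.3028]),
([.52,-.13,-.82,1.81,-.10,1.43,-1.40],[.4102,.1211,.2832]),([.18,-.5,-.36,2.24,-.44,.83,-1.11],[.4415,.1297,.2667]),
([.47,-.47,-.70,2.40,-.86,.58,-.79],[.4475,.17,.1803]),([.81,-.38,-1.07,2.42,-1.27,.40,-.40],[.4898,.1769,.1397])]
E
python3 k.py
```

```text
(np.float64(0.0011349272494960924), (-1, -1, -1, -1), array([ 2.3860e-01,  4.5170e-01,  4.7580e-01,  3.3070e-01,  8.0000e-04,
        5.6000e-03, -8.8000e-03, -6.9800e-02, -4.7766e+00]))
(np.float64(0.0011349272494960943), (-1, -1, -1, -1), array([ 2.3860e-01,  4.5170e-01,  4.7580e-01,  3.3070e-01,  8.0000e-04,
        5.6000e-03, -8.8000e-03, -6.9800e-02,  1.5066e+00]))
(np.float64(0.001134927249496095), (-1, -1, -1, -1), array([ 2.3860e-01,  4.5170e-01,  4.7580e-01,  3.3070e-01,  8.0000e-04,
        5.6000e-03, -8.8000e-03, -6.9800e-02,  1.5066e+00]))
[[  0.6   5.6   2.3   0.   -0.1   2.8]
 [  7.6  11.1   0.6   3.2  -0.2   2.4]
 [  6.4   7.1   1.3   1.7   0.7   2.8]
 [  6.6  12.8  -3.9   2.9  -3.8   0.9]
 [ -6.3  11.3   2.2 -17.6   3.   -2.7]
 [  1.4   2.3   0.5 -22.6   1.8   1. ]
 [  1.4  -4.7  -3.  -23.8  -2.6  -7.2]]
```

```bash
cat > k.py <<'E'
import numpy as np, itertools
from scipy.optimize import least_squares
from scipy.spatial.transform import Rotation as Ro
from k0 import S
Q=[[.99329,.11564,0,-.0007],[.993,.116,0,0],[.993,.116,0,0],[.975,.222,0,0],[.934,.209,.282,-.067],[.92,.214,.317,-.087],[.91,.203,.353,-.078]]
def fk(q,p):
    z=lambda a:Ro.from_rotvec([0,0,-a]);y=lambda a:Ro.from_rotvec([0,a,0])
    q=np.array(q)+p[7:14]
    t=np.array([p[14],p[15],p[0]]);r=z(q[0])
    r=r*y(q[1])*z(q[2]);t=t+r.apply([p[4],p[16],p[1]])
    r=r*y(q[3])*z(q[4]);t=t+r.apply([p[5],p[17],p[2]])
    r=r*y(q[5]);t=t+r.apply([p[6],0,0]);r=r*z(q[6]);t=t+r.apply([0,0,p[3]])
    return t,r
def fit():
        def f(p):
            e=[]
            for (q,x),qq in zip(S,Q):
                t,r=fk(q,p);e+=list(t-x)+list(.5*(Ro.from_quat(qq).inv()*r).as_rotvec())
            return np.r_[e,p[4:7]*.05,p[7:13]*.02,p[14:]*.05]
        return least_squares(f,[.24,.45,.47,.33,0,0,0,0,0,0,0,0,0,-1.5]+[0]*4)
if __name__=="__main__":
    s=fit();print(s.cost,s.x.round(3));print((s.fun[:42].reshape(-1,6)*1000).round(1)); np.save("kp.npy",s.x)
E
python3 k.py
```

```text
4.35250501713703e-05 [ 0.286  0.416  0.503  0.333 -0.003  0.012  0.013  0.01   0.009 -0.013
 -0.01   0.007 -0.002 -1.575 -0.014 -0.014 -0.034  0.006]
[[-0.9  1.3  0.7 -1.5 -1.   0.7]
 [ 1.6 -0.2 -1.6  1.  -1.3  0. ]
 [ 0.3 -1.8  1.  -0.2  1.5  0.8]
 [-0.2 -0.8 -0.4  1.7 -2.  -1.9]
 [-1.6  2.8  0.7 -1.   2.  -1.5]
 [ 1.1 -1.5  0.2 -1.1  0.3  3.9]
 [-0.2  0.3 -0.6  1.8 -1.7 -1.9]]
```

```bash
cat > ik.py <<'E'
import numpy as np
from k import fk
from h import C,RT,Ro
from scipy.optimize import least_squares
P=np.load("kp.npy")
LO=np.array([-2.6,-.5,-1.47,.16,-1.27,.06,-2.6]);HI=np.array([2.6,2.12,1.34,2.42,4.41,2.06,2.6])
def solve(pos,R,q0,n=1e-3):
    def f(q):
        t,r=fk(q,P);return np.r_[(t-pos)*10,(R.inv()*r).as_rotvec()*3,n*(q-q0)]
    s=least_squares(f,np.clip(q0,LO+.01,HI-.01),bounds=(LO,HI));e=s.fun
    return s.x,np.linalg.norm(e[:3])/10,np.linalg.norm(e[3:6])/3
if __name__=="__main__":
    rng=np.random.default_rng(0)
    b=C((-.103,0,.067))
    for L in(35,40,45):
      R=RT(L);z=R.as_matrix()[:,2]
      for flip in(0,1):
        RR=R*Ro.from_euler('z',np.pi*flip);sol=[]
        for i in range(40):
          q,ep,er=solve(b-z*.017,RR,rng.uniform(LO,HI),1e-4)
          if ep<.002 and er<.01: sol.append((np.min(np.minimum(q-LO,HI-q)),q.round(2)))
        sol.sort(key=lambda a:-a[0])
        print(L,flip,len(sol));[print("  ",round(a,2),q) for a,q in sol[:4]]
E
python3 ik.py
```

```text
35 0 21
   0.15 [ 0.61  0.04 -1.05  2.27  0.14  0.25 -1.68]
   0.15 [ 0.54  0.04 -0.98  2.27  0.11  0.25 -1.66]
   0.15 [ 0.74  0.06 -1.18  2.27  0.2   0.25 -1.74]
   0.15 [ 0.75  0.06 -1.2   2.27  0.21  0.25 -1.74]
35 1 24
   0.15 [ 0.55  0.04 -0.99  2.27  0.12  0.25  1.48]
   0.15 [ 0.71  0.05 -1.15  2.27  0.19  0.25  1.42]
   0.15 [ 0.37  0.03 -0.8   2.27  0.06  0.25  1.53]
   0.15 [ 0.23  0.03 -0.66  2.27  0.03  0.24  1.56]
40 0 20
   0.05 [ 0.89  0.02 -1.33  2.34  0.2   0.11 -1.75]
   0.05 [ 0.89  0.02 -1.32  2.34  0.2   0.11 -1.74]
   0.05 [-1.5   0.03  1.13  2.35 -0.71  0.11 -0.84]
   0.05 [ 0.42  0.01 -0.84  2.34 -0.07  0.11 -1.47]
40 1 27
   0.06 [ 0.97  0.03 -1.41  2.34  0.3   0.12  1.29]
   0.05 [ 0.39  0.01 -0.8   2.34 -0.08  0.11  1.68]
   0.05 [ 0.34  0.01 -0.75  2.34 -0.1   0.11  1.69]
   0.05 [ 0.22  0.01 -0.63  2.34 -0.13  0.11  1.73]
45 0 0
45 1 0
```

```bash
cat > sim.py <<'E'
from ik import *
from h import manip
o=manip.get_obs();q=np.array(o["joint_pos"]);p=np.array(o["position"]);R=Ro.from_quat(o["ee_rot"])
def go(pos,R1,n=6,tag=""):
    global q,p,R
    rv=(R.inv()*R1).as_rotvec();wp=0;p0,R0=p,R
    mq=9
    for i in range(1,n+1):
        a=i/n;q,ep,er=solve(p0+(np.array(pos)-p0)*a,R0*Ro.from_rotvec(rv*a),q,.02);wp=max(wp,ep,er*.1);mq=min(mq,np.min(np.minimum(q-LO,HI-q)))
    p,R=np.array(pos),R1;print(tag,q.round(2),"err",round(wp,4),"margin",round(mq,2))
if __name__=="__main__":
    b=C((-.103,0,.067))
    for L in(35,38):
        q=np.array(o["joint_pos"]);p=np.array(o["position"]);R=Ro.from_quat(o["ee_rot"])
        go(p+[-.02,-.02,.10],R,tag="up");go([.43,0.06,.28],RT(0),tag="vert")
        RL=RT(L);z=RL.as_matrix()[:,2];pre=b-z*.032;x=RL.as_matrix()[:,0]
        side=pre+C((0,-.15,0))-C((0,0,0))
        go(side+[0,0,.12],RT(0),tag="aboveside")
        go(side+[0,0,.05],RT(20),tag="lean20")
        go(side,RL,tag="lean");go(pre,RL,tag="slide");go(b-z*.014,RL,tag="press")
        print(side,pre)
E
python3 sim.py
```

```text
up [ 0.33 -0.5  -0.53  2.34 -0.73  0.6  -0.89] err 0.0 margin 0.0
vert [ 0.58 -0.11 -0.76  1.81 -0.08  1.42 -1.29] err 0.0 margin 0.03
aboveside [ 0.44  0.33 -0.75  1.56  0.23  1.35 -1.46] err 0.0 margin 0.47
lean20 [ 0.63  0.14 -0.77  1.94 -0.01  0.78 -1.24] err 0.0 margin 0.48
lean [ 0.85  0.13 -0.89  2.19 -0.43  0.35 -0.77] err 0.0 margin 0.23
slide [ 0.67 -0.04 -1.07  2.29 -0.17  0.27 -1.39] err 0.0 margin 0.13
press [ 0.58  0.06 -1.02  2.27  0.19  0.25 -1.73] err 0.0 margin 0.14
[0.56388924 0.05352584 0.09321287] [0.49978556 0.18913822 0.09321287]
up [ 0.33 -0.5  -0.53  2.34 -0.73  0.6  -0.89] err 0.0 margin 0.0
vert [ 0.58 -0.11 -0.76  1.81 -0.08  1.42 -1.29] err 0.0 margin 0.03
aboveside [ 0.44  0.33 -0.75  1.57  0.23  1.34 -1.46] err 0.0 margin 0.47
lean20 [ 0.64  0.14 -0.77  1.94 -0.02  0.77 -1.24] err 0.0 margin 0.48
lean [ 0.96  0.13 -0.97  2.23 -0.63  0.3  -0.55] err 0.0 margin 0.19
slide [ 0.89 -0.09 -1.25  2.34 -0.58  0.2  -1.  ] err 0.0 margin 0.08
press [ 0.75  0.05 -1.19  2.31  0.28  0.17 -1.82] err 0.0002 margin 0.0
[0.5626717  0.05295031 0.09221634] [0.49856802 0.18856269 0.09221634]
```

```bash
python3 -c "
from h import *
o=manip.get_obs();p=np.array(o['position']);plan(p+[-.02,-.03,.10],RT(0))"
```

```text
t 3.65 tcp [0.4887 0.1787 0.1396] need world [-0.02 -0.03  0.1 ]
 shift(before turn) norm [ 0.556  0.23  -1.185]  shift(after turn) [-0.386  0.232 -1.25 ] minrows 2.1
 turn norm [-0.002 -0.941 -0.001] minrows 4.9 F [-0.52  0.65  0.46] grip -0.0 q [ 0.8  -0.38 -1.07  2.42 -1.27  0.4  -0.41]
```

```bash
python3 -m crank '[[-1,[0.19,0.08,-0.4],[0,0,0]],[-1,[0.19,0.08,-0.4],[0,0,0]],[-1,[0.19,0.08,-0.4],[0,0,0]],[-1,[0,0,0],[0,-0.18,0]],[-1,[0,0,0],[0,-0.18,0]]]'; python3 -m crank '[[-1,[0,0,0],[0,-0.18,0]],[-1,[0,0,0],[0,-0.18,0]],[-1,[0,0,0],[0,-0.18,0]],[-1,[0,0,0],[0,-0.06,0]],[-1,[0,0,0],[0,0,0]]]'; python3 -c "
from h import *
plan([.565,.053,.22],RT(0))"
```

```text
clock: 4.15
position: [0.4695, 0.162, 0.2209]
ee_rot: [0.949, 0.221, 0.219, -0.05]
ft_force: [-0.2, 1.7, -1.2]
grip_width: 0.0
clock: 4.65
position: [0.4642, 0.1619, 0.2136]
ee_rot: [0.973, 0.228, 0.026, -0.015]
ft_force: [-0.3, -0.3, 0.8]
grip_width: -0.001
t 4.65 tcp [0.4642 0.1619 0.2136] need world [ 0.1008 -0.1089  0.0064]
 shift(before turn) norm [ 0.53   1.778 -0.081]  shift(after turn) [ 0.557  1.77  -0.08 ] minrows 3.0
 turn norm [-0.023 -0.074  0.023] minrows 0.4 F [-0.32 -0.25  0.76] grip -0.0 q [ 0.85  0.15 -1.33  1.81  0.14  1.24 -1.62]
```

```bash
python3 -m crank '[[-1,[0.13,0.44,-0.02],[0,-0.07,0]],[-1,[0.13,0.44,-0.02],[0,0,0]],[-1,[0.13,0.44,-0.02],[0,0,0]],[-1,[0.13,0.44,-0.02],[0,0,0]],[-1,[0,0,0],[0,0,0]]]'; python3 - <<'E'
from h import *
RL=RT(36);z=RL.as_matrix()[:,2]
b=C((-.103,0,.067));pre=b-z*.032;side=pre+Rc@[0,-.15,0]
plan(side+[0,0,.06],RL)
import sim;sim.q=np.array(manip.get_obs()["joint_pos"]);sim.p=np.array(manip.get_obs()["position"]);sim.R=Ro.from_quat(manip.get_obs()["ee_rot"])
go=sim.go
go(side+[0,0,.06],RT(20),tag="lean20")
go(side,RL,tag="lean");go(pre,RL,tag="slide");go(b-z*.014,RL,tag="press")
E
```

```text
clock: 5.15
position: [0.5657, 0.0489, 0.2196]
ee_rot: [0.974, 0.225, 0.002, -0.006]
ft_force: [-1.0, 0.4, -0.4]
grip_width: -0.003
t 5.15 tcp [0.5657 0.0489 0.2196] need world [-0.0022  0.0045 -0.0667]
 shift(before turn) norm [-0.005 -0.053  0.834]  shift(after turn) [-0.491 -0.062  0.673] minrows 1.3
 turn norm [-0.019  0.793  0.011] minrows 4.2 F [-1.04  0.44 -0.44] grip -0.0 q [ 0.75  0.43 -1.16  1.58  0.39  1.39 -1.56]
lean20 [ 1.09  0.26 -1.32  1.93  0.23  0.82 -1.43] err 0.0 margin 0.15
lean [ 1.3   0.31 -1.41  2.19  0.2   0.33 -1.31] err 0.0 margin 0.05
slide [ 1.05 -0.12 -1.42  2.31 -0.55  0.26 -1.04] err 0.0001 margin 0.0
press [ 0.77  0.07 -1.22  2.28  0.3   0.23 -1.83] err 0.0002 margin 0.0
```

```bash
python3 - <<'E'
from h import *
import sim
go=sim.go
V=RT(0)
def reset():
    ob=manip.get_obs();sim.q=np.array(ob["joint_pos"]);sim.p=np.array(ob["position"]);sim.R=Ro.from_quat(ob["ee_rot"])
for path in ([[.45,-.05,.25],[.35,-.3,.25],[.6,-.4,.25],[.75,0,.25],[.565,.05,.22]],
             [[.42,0,.25],[.3,-.3,.25],[.5,-.55,.25],[.75,-.2,.25],[.75,.05,.25],[.565,.05,.22]],
             [[.75,.08,.25],[.60,.45,.35],[.36,.27,.3],[.42,.1,.25],[.565,.05,.22]]):
    reset()
    for w in path: go(w,V,10,tag=str(w))
    print()
E
```

```text
[0.45, -0.05, 0.25] [ 1.22 -0.06 -1.17  1.82 -0.05  1.36 -1.07] err 0.0 margin 0.22
[0.35, -0.3, 0.25] [ 1.44 -0.05 -0.82  1.82 -0.04  1.36 -0.49] err 0.0 margin 0.35
[0.6, -0.4, 0.25] [ 0.93  0.68 -0.75  1.03  0.45  1.58 -0.82] err 0.0 margin 0.48
[0.75, 0, 0.25] [ 0.29  0.8  -0.78  0.86  0.53  1.65 -1.39] err 0.0 margin 0.41
[0.565, 0.05, 0.22] [ 0.56  0.37 -0.91  1.55  0.3   1.38 -1.5 ] err 0.0 margin 0.45

[0.42, 0, 0.25] [ 1.1  -0.21 -1.07  1.89 -0.19  1.36 -1.05] err 0.0 margin 0.21
[0.3, -0.3, 0.25] [ 1.31 -0.15 -0.58  1.91 -0.09  1.36 -0.38] err 0.0 margin 0.22
[0.5, -0.55, 0.25] [ 1.04  0.69 -0.53  0.96  0.33  1.57 -0.51] err 0.0 margin 0.44
[0.75, -0.2, 0.25] [ 0.43  0.82 -0.57  0.75  0.41  1.66 -1.07] err 0.0 margin 0.4
[0.75, 0.05, 0.25] [ 0.16  0.77 -0.61  0.85  0.42  1.62 -1.41] err 0.0 margin 0.42
[0.565, 0.05, 0.22] [ 0.4   0.32 -0.69  1.55  0.21  1.35 -1.43] err 0.0 margin 0.47

[0.75, 0.08, 0.25] [ 0.24  0.86 -0.95  0.84  0.67  1.69 -1.53] err 0.0 margin 0.36
[0.6, 0.45, 0.35] [-0.38  0.85 -0.97  0.59  0.72  1.89 -2.  ] err 0.0 margin 0.17
[0.36, 0.27, 0.3] [ 0.46 -0.08 -1.12  1.73 -0.07  1.46 -1.78] err 0.0 margin 0.23
[0.42, 0.1, 0.25] [ 0.61 -0.1  -0.88  1.86 -0.08  1.36 -1.38] err 0.0 margin 0.37
[0.565, 0.05, 0.22] [ 0.51  0.35 -0.83  1.55  0.26  1.37 -1.47] err 0.0 margin 0.45
```

```bash
python3 - <<'E'
from h import *
R=RT(0);p=manip.get_obs()["position"]
for w in [[.42,0,.25],[.3,-.3,.25],[.5,-.55,.25],[.75,-.2,.25],[.75,.05,.25],[.565,.05,.22]]:
    d=np.array(w)-p;n=int(np.ceil(np.linalg.norm(d)/.046));print(w,n,(R.inv().apply(d)/.08/n).round(3));p=w
E
```

```text
[0.42, 0, 0.25] 4 [-0.477 -0.056 -0.095]
[0.3, -0.3, 0.25] 8 [-0.37   0.344  0.   ]
[0.5, -0.55, 0.25] 7 [0.132 0.556 0.   ]
[0.75, -0.2, 0.25] 10 [ 0.469 -0.262  0.   ]
[0.75, 0.05, 0.25] 6 [ 0.223 -0.471  0.   ]
[0.565, 0.05, 0.22] 5 [-0.418 -0.198  0.075]
```

```bash
python3 -m crank '[[-1,[-0.48,-0.06,-0.1],[0,0,0]],[-1,[-0.48,-0.06,-0.1],[0,0,0]],[-1,[-0.48,-0.06,-0.1],[0,0,0]],[-1,[-0.48,-0.06,-0.1],[0,0,0]],[-1,[-0.37,0.34,0],[0,0,0]]]'; python3 -m crank '[[-1,[-0.37,0.34,0],[0,0,0]],[-1,[-0.37,0.34,0],[0,0,0]],[-1,[-0.37,0.34,0],[0,0,0]],[-1,[-0.37,0.34,0],[0,0,0]],[-1,[-0.37,0.34,0],[0,0,0]]]'; python3 -m crank '[[-1,[-0.37,0.34,0],[0,0,0]],[-1,[-0.37,0.34,0],[0,0,0]],[-1,[0.13,0.55,0],[0,0,0]],[-1,[0.13,0.55,0],[0,0,0]],[-1,[0.13,0.55,0],[0,0,0]]]'; python3 -c "
from h import *
plan([.5,-.55,.25],RT(0))"
```

```text
clock: 5.65
position: [0.4314, -0.0231, 0.2491]
ee_rot: [0.973, 0.232, 0.0, -0.005]
ft_force: [0.9, -0.1, -1.3]
grip_width: 0.001
clock: 6.15
position: [0.3597, -0.2146, 0.2471]
ee_rot: [0.973, 0.23, 0.0, -0.006]
ft_force: [-0.1, -0.4, 0.1]
grip_width: 0.003
clock: 6.65
position: [0.4194, -0.3942, 0.245]
ee_rot: [0.973, 0.229, 0.0, -0.006]
ft_force: [0.1, -1.0, 1.0]
grip_width: 0.002
t 6.65 tcp [ 0.4194 -0.3942  0.245 ] need world [ 0.0806 -0.1558  0.005 ]
 shift(before turn) norm [ 0.033  2.191 -0.089]  shift(after turn) [ 0.079  2.191 -0.063] minrows 3.5
 turn norm [-0.015 -0.004  0.026] minrows 0.2 F [ 0.06 -1.03  1.02] grip 0.0 q [ 1.35  0.33 -0.83  1.52  0.23  1.41 -0.6 ]
```

```bash
python3 -m crank '[[-1,[0.02,0.55,-0.02],[0,0,0]],[-1,[0.02,0.55,-0.02],[0,0,0]],[-1,[0.02,0.55,-0.02],[0,0,0]],[-1,[0.02,0.55,-0.02],[0,0,0]],[-1,[0.48,-0.26,0],[0,0,0]]]'; python3 -m crank '[[-1,[0.47,-0.26,0],[0,0,0]],[-1,[0.47,-0.26,0],[0,0,0]],[-1,[0.47,-0.26,0],[0,0,0]],[-1,[0.47,-0.26,0],[0,0,0]],[-1,[0.47,-0.26,0],[0,0,0]]]'; python3 -m crank '[[-1,[0.47,-0.26,0],[0,0,0]],[-1,[0.47,-0.26,0],[0,0,0]],[-1,[0.47,-0.26,0],[0,0,0]],[-1,[0.22,-0.47,0],[0,0,0]],[-1,[0.22,-0.47,0],[0,0,0]]]'; python3 -c "
from h import *
plan([.74,.05,.25],RT(0))"
```

```text
clock: 7.15
position: [0.525, -0.5224, 0.2447]
ee_rot: [0.975, 0.223, -0.001, -0.007]
ft_force: [-0.3, 0.4, -1.1]
grip_width: 0.003
clock: 7.65
position: [0.6505, -0.3326, 0.2524]
ee_rot: [0.973, 0.231, 0.0, -0.007]
ft_force: [0.2, -1.0, 0.2]
grip_width: -0.004
clock: 8.15
position: [0.7207, -0.1428, 0.2538]
ee_rot: [0.973, 0.231, 0.0, -0.007]
ft_force: [0.3, 0.0, -0.1]
grip_width: -0.006
t 8.15 tcp [ 0.7207 -0.1428  0.2538] need world [ 0.0193  0.1928 -0.0038]
 shift(before turn) norm [ 1.299 -2.043  0.081]  shift(after turn) [ 1.248 -2.075  0.047] minrows 3.9
 turn norm [-0.018 -0.005  0.031] minrows 0.2 F [ 0.33  0.01 -0.15] grip -0.01 q [ 0.56  0.69 -0.79  1.01  0.45  1.6  -1.19]
```

```bash
python3 -m crank '[[-1,[0.27,-0.45,0.02],[0,0,0]],[-1,[0.27,-0.45,0.02],[0,0,0]],[-1,[0.27,-0.45,0.02],[0,0,0]],[-1,[0.27,-0.45,0.02],[0,0,0]],[-1,[-0.41,-0.2,0.08],[0,0,0.03]]]'; python3 -m crank '[[-1,[-0.41,-0.2,0.08],[0,0,0]],[-1,[-0.41,-0.2,0.08],[0,0,0]],[-1,[-0.41,-0.2,0.08],[0,0,0]],[-1,[0,0,0],[0,0,0]],[-1,[0,0,0],[0,0,0]]]'; python3 - <<'E'
from h import *
RL=RT(36);z=RL.as_matrix()[:,2]
b=C((-.103,0,.067));pre=b-z*.032;side=pre+Rc@[0,-.15,0]
plan(side+[0,0,.06],RL)
import sim;sim.q=np.array(manip.get_obs()["joint_pos"]);sim.p=np.array(manip.get_obs()["position"]);sim.R=Ro.from_quat(manip.get_obs()["ee_rot"])
go=sim.go
go(side+[0,0,.06],RT(20),tag="lean20")
go(side,RL,tag="lean");go(pre,RL,tag="slide");go(b-z*.014,RL,tag="press")
E
```

```text
clock: 8.65
position: [0.697, 0.0332, 0.2421]
ee_rot: [0.974, 0.225, 0.0, -0.01]
ft_force: [0.7, 1.3, -0.8]
grip_width: 0.001
clock: 9.15
position: [0.587, 0.0226, 0.2245]
ee_rot: [0.976, 0.218, 0.0, -0.006]
ft_force: [0.5, -0.8, 0.8]
grip_width: -0.001
t 9.15 tcp [0.587  0.0226 0.2245] need world [-0.0235  0.0307 -0.0716]
 shift(before turn) norm [-0.105 -0.463  0.9  ]  shift(after turn) [-0.608 -0.473  0.665] minrows 1.6
 turn norm [-0.013  0.796 -0.007] minrows 4.2 F [ 0.51 -0.84  0.8 ] grip -0.0 q [ 0.61  0.38 -0.91  1.52  0.3   1.38 -1.46]
lean20 [ 0.84  0.15 -1.    1.93  0.04  0.8  -1.28] err 0.0 margin 0.47
lean [ 1.11  0.18 -1.16  2.2  -0.28  0.32 -0.89] err 0.0 margin 0.22
slide [ 1.   -0.1  -1.37  2.31 -0.45  0.26 -1.13] err 0.0 margin 0.1
press [ 0.77  0.07 -1.22  2.28  0.3   0.23 -1.83] err 0.0002 margin 0.0
```

```bash
python3 - <<'E'
from h import *
import sim
go=sim.go
V=RT(0)
RL=RT(36);z=RL.as_matrix()[:,2]
b=C((-.103,0,.067));pre=b-z*.032;side=pre+Rc@[0,-.15,0]
def reset():
    ob=manip.get_obs();sim.q=np.array(ob["joint_pos"]);sim.p=np.array(ob["position"]);sim.R=Ro.from_quat(ob["ee_rot"])
for yw in(0,-15,-25,15):
    reset();print(yw)
    y=TH+np.radians(yw);R1=RT(36,y);zz=R1.as_matrix()[:,2];pr=b-zz*.03;sd=pr+Rc@[0,-.15,0]
    go(sd+[0,0,.06],RT(20,y));go(sd,R1);go(pr,R1);go(b-zz*.014,R1)
reset()
for w in [[.40,-.05,.25],[.28,-.3,.25],[.4,-.62,.25],[.7,-.35,.25],[.77,-.0,.25],[.565,.05,.22]]: go(w,V,10,tag=str(w))
E
```

```text
0
 [ 0.84  0.16 -1.    1.93  0.05  0.8  -1.29] err 0.0 margin 0.47
 [ 1.1   0.19 -1.16  2.19 -0.25  0.31 -0.91] err 0.0 margin 0.23
 [ 0.99 -0.07 -1.38  2.3  -0.35  0.25 -1.22] err 0.0 margin 0.09
 [ 0.78  0.07 -1.23  2.28  0.31  0.23 -1.84] err 0.0001 margin 0.0
-15
 [ 0.71  0.12 -0.93  1.95  0.15  0.78 -1.68] err 0.0 margin 0.47
 [ 0.7   0.06 -0.9   2.23  0.22  0.26 -1.76] err 0.0 margin 0.19
 [ 0.86 -0.03 -1.47  2.29  0.69  0.36 -2.6 ] err 0.0011 margin 0.0
 [-1.43  0.07  0.84  2.27  0.66  0.31 -2.59] err 0.0048 margin 0.0
-25
 [ 0.62  0.12 -0.9   1.95  0.25  0.8  -1.96] err 0.0 margin 0.47
 [ 0.51  0.07 -0.83  2.23  0.73  0.35 -2.5 ] err 0.0 margin 0.1
 [-1.97  0.24  1.34  2.24  0.39  0.38 -2.6 ] err 0.0008 margin 0.0
 [-1.83  0.28  1.22  2.23  0.35  0.33 -2.57] err 0.0 margin 0.0
15
 [ 0.94  0.25 -1.08  1.88  0.04  0.86 -0.98] err 0.0 margin 0.39
 [ 1.23  0.39 -1.24  2.1  -0.14  0.46 -0.65] err 0.0 margin 0.23
 [ 1.18  0.16 -1.47  2.26 -0.32  0.32 -0.83] err 0.0 margin 0.0
 [ 0.97  0.2  -1.28  2.25 -0.23  0.28 -0.91] err 0.0 margin 0.04
[0.4, -0.05, 0.25] [ 0.89 -0.21 -0.77  1.93 -0.15  1.37 -0.97] err 0.0 margin 0.29
[0.28, -0.3, 0.25] [ 1.11 -0.18 -0.36  1.94 -0.07  1.37 -0.36] err 0.0 margin 0.24
[0.4, -0.62, 0.25] [ 1.09  0.63 -0.28  1.    0.17  1.53 -0.27] err 0.0 margin 0.41
[0.7, -0.35, 0.25] [ 0.54  0.81 -0.34  0.73  0.25  1.63 -0.81] err 0.0 margin 0.43
[0.77, -0.0, 0.25] [ 0.1   0.79 -0.39  0.76  0.28  1.63 -1.28] err 0.0 margin 0.43
[0.565, 0.05, 0.22] [ 0.22  0.28 -0.45  1.55  0.13  1.34 -1.38] err 0.0 margin 0.47
```

```bash
python3 - <<'E'
from h import *
o=manip.get_obs();R=Ro.from_quat(o["ee_rot"]);p=o["position"]
for w in [[.40,-.05,.25],[.28,-.3,.25],[.4,-.62,.25],[.7,-.35,.25],[.77,-.0,.25],[.565,.04,.22]]:
    d=np.array(w)-p;n=int(np.ceil(np.linalg.norm(d)/.0465));print(w,n,(R.inv().apply(d)/.08/n).round(3));p=w
E
```

```text
[0.4, -0.05, 0.25] 5 [-0.5   -0.035 -0.065]
[0.28, -0.3, 0.25] 6 [-0.448  0.365 -0.005]
[0.4, -0.62, 0.25] 8 [-0.043  0.532 -0.006]
[0.7, -0.35, 0.25] 9 [ 0.537 -0.162  0.003]
[0.77, -0.0, 0.25] 8 [ 0.332 -0.448  0.006]
[0.565, 0.04, 0.22] 5 [-0.421 -0.308  0.077]
```

```bash
python3 -m crank '[[-1,[-0.5,-0.04,-0.07],[0,0,0]],[-1,[-0.5,-0.04,-0.07],[0,0,0]],[-1,[-0.5,-0.04,-0.07],[0,0,0]],[-1,[-0.5,-0.04,-0.07],[0,0,0]],[-1,[-0.5,-0.04,-0.07],[0,0,0]]]'; python3 -m crank '[[-1,[-0.45,0.37,0],[0,0,0]],[-1,[-0.45,0.37,0],[0,0,0]],[-1,[-0.45,0.37,0],[0,0,0]],[-1,[-0.45,0.37,0],[0,0,0]],[-1,[-0.45,0.37,0],[0,0,0]]]'; python3 -m crank '[[-1,[-0.45,0.37,0],[0,0,0]],[-1,[-0.04,0.53,0],[0,0,0]],[-1,[-0.04,0.53,0],[0,0,0]],[-1,[-0.04,0.53,0],[0,0,0]],[-1,[-0.04,0.53,0],[0,0,0]]]'; python3 -c "
from h import *
plan([.40,-.62,.25],RT(0))"
```

```text
clock: 9.65
position: [0.4, -0.0483, 0.2522]
ee_rot: [0.976, 0.218, 0.001, -0.007]
ft_force: [0.2, -1.2, 0.1]
grip_width: 0.0
clock: 10.15
position: [0.3003, -0.2606, 0.2501]
ee_rot: [0.976, 0.218, 0.001, -0.006]
ft_force: [1.6, -0.8, 1.6]
grip_width: 0.0
clock: 10.65
position: [0.3421, -0.4621, 0.2468]
ee_rot: [0.976, 0.218, 0.001, -0.006]
ft_force: [1.1, 0.2, 0.8]
grip_width: 0.002
t 10.65 tcp [ 0.3421 -0.4621  0.2468] need world [ 0.0579 -0.1579  0.0032]
 shift(before turn) norm [-0.184  2.094 -0.064]  shift(after turn) [-0.189  2.094 -0.039] minrows 3.4
 turn norm [-0.014 -0.005 -0.003] minrows 0.1 F [1.05 0.19 0.8 ] grip 0.0 q [ 1.22  0.25 -0.43  1.53  0.1   1.39 -0.35]
```

```bash
python3 -m crank '[[-1,[-0.04,0.53,0],[0,0,0]],[-1,[-0.04,0.53,0],[0,0,0]],[-1,[-0.04,0.53,0],[0,0,0]],[-1,[-0.04,0.53,0],[0,0,0]],[-1,[0.54,-0.16,0],[0,0,0]]]'; python3 -m crank '[[-1,[0.54,-0.16,0],[0,0,0]],[-1,[0.54,-0.16,0],[0,0,0]],[-1,[0.54,-0.16,0],[0,0,0]],[-1,[0.54,-0.16,0],[0,0,0]],[-1,[0.54,-0.16,0],[0,0,0]]]'; python3 -m crank '[[-1,[0.54,-0.16,0],[0,0,0]],[-1,[0.54,-0.16,0],[0,0,0]],[-1,[0.33,-0.45,0],[0,0,0]],[-1,[0.33,-0.45,0],[0,0,0]],[-1,[0.33,-0.45,0],[0,0,0]]]'; python3 -c "
from h import *
plan([.76,0,.25],RT(0))"
```

```text
clock: 11.15
position: [0.4298, -0.5984, 0.2385]
ee_rot: [0.977, 0.212, -0.003, -0.008]
ft_force: [-0.3, -0.3, -0.7]
grip_width: 0.002
clock: 11.65
position: [0.6053, -0.4379, 0.2463]
ee_rot: [0.976, 0.218, 0.001, -0.006]
ft_force: [-0.3, 0.1, -0.6]
grip_width: 0.002
clock: 12.15
position: [0.6975, -0.2457, 0.248]
ee_rot: [0.976, 0.218, 0.001, -0.007]
ft_force: [0.5, 0.4, 0.0]
grip_width: 0.001
t 12.15 tcp [ 0.6975 -0.2457  0.248 ] need world [0.0625 0.2457 0.002 ]
 shift(before turn) norm [ 2.015 -2.447  0.015]  shift(after turn) [ 2.019 -2.443 -0.025] minrows 5.1
 turn norm [-0.016 -0.005 -0.002] minrows 0.1 F [0.46 0.39 0.02] grip 0.0 q [ 0.53  0.63 -0.46  1.02  0.25  1.55 -0.98]
```

```bash
python3 -m crank '[[-1,[0.34,-0.41,0],[0,0,0]],[-1,[0.34,-0.41,0],[0,0,0]],[-1,[0.34,-0.41,0],[0,0,0]],[-1,[0.34,-0.41,0],[0,0,0]],[-1,[0.34,-0.41,0],[0,0,0]]]'; python3 -m crank '[[-1,[-0.4,-0.28,0.07],[0,0,0]],[-1,[-0.4,-0.28,0.07],[0,0,0]],[-1,[-0.4,-0.28,0.07],[0,0,0]],[-1,[-0.4,-0.28,0.07],[0,0,0]],[-1,[0,0,0],[0,0,0]]]'; python3 - <<'E'
from h import *
RL=RT(36);z=RL.as_matrix()[:,2]
b=C((-.103,0,.067));pre=b-z*.032;side=pre+Rc@[0,-.15,0]
plan(side+[0,0,.06],RL)
import sim;sim.q=np.array(manip.get_obs()["joint_pos"]);sim.p=np.array(manip.get_obs()["position"]);sim.R=Ro.from_quat(manip.get_obs()["ee_rot"])
go=sim.go
go(side+[0,0,.06],RT(20),tag="lean20")
go(side,RL,tag="lean");go(pre,RL,tag="slide");go(b-z*.014,RL,tag="press")
E
```

```text
clock: 12.65
position: [0.7507, -0.0396, 0.2509]
ee_rot: [0.976, 0.218, 0.001, -0.007]
ft_force: [0.9, -0.5, 0.2]
grip_width: -0.001
clock: 13.15
position: [0.5918, -0.0131, 0.228]
ee_rot: [0.976, 0.219, -0.002, -0.007]
ft_force: [0.5, -0.6, 0.9]
grip_width: 0.0
t 13.15 tcp [ 0.5918 -0.0131  0.228 ] need world [-0.0283  0.0664 -0.0751]
 shift(before turn) norm [ 0.035 -0.888  0.952]  shift(after turn) [-0.524 -0.901  0.78 ] minrows 2.1
 turn norm [-0.017  0.8   -0.006] minrows 4.2 F [ 0.47 -0.56  0.86] grip 0.0 q [ 0.41  0.31 -0.56  1.51  0.16  1.37 -1.3 ]
lean20 [ 0.49  0.11 -0.61  1.93 -0.07  0.8  -1.2 ] err 0.0 margin 0.49
lean [ 0.69  0.1  -0.7   2.2  -0.59  0.34 -0.61] err 0.0 margin 0.22
slide [ 0.51 -0.04 -0.91  2.3  -0.19  0.25 -1.37] err 0.0 margin 0.12
press [ 0.46  0.04 -0.89  2.28  0.13  0.21 -1.67] err 0.0 margin 0.12
```

```bash
python3 -m crank '[[-1,[-0.1,-0.1,0.1],[0,0.16,0]],[-1,[-0.1,-0.1,0.1],[0,0.16,0]],[-1,[-0.1,-0.1,0.1],[0,0.16,0]],[-1,[-0.1,-0.1,0.1],[0,0.16,0]],[-1,[-0.1,-0.1,0.1],[0,0.16,0]]]'; python3 - <<'E'
from h import *
RL=RT(36);z=RL.as_matrix()[:,2]
b=C((-.103,0,.067));pre=b-z*.032;side=pre+Rc@[0,-.15,0]
plan(side,RL)
E
```

```text
clock: 13.65
position: [0.5548, 0.0093, 0.1842]
ee_rot: [0.93, 0.206, 0.295, -0.072]
ft_force: [0.2, 3.0, 0.1]
grip_width: -0.004
t 13.65 tcp [0.5548 0.0093 0.1842] need world [ 0.0087  0.044  -0.0913]
 shift(before turn) norm [-0.392 -0.437  1.128]  shift(after turn) [-0.401 -0.451  1.12 ] minrows 2.0
 turn norm [-0.012  0.015 -0.011] minrows 0.1 F [0.18 2.99 0.06] grip -0.0 q [ 0.68 -0.1  -0.55  2.16 -0.66  0.64 -0.57]
```

```bash
python3 -m crank '[[-1,[-0.1,-0.11,0.28],[0,0,0]],[-1,[-0.1,-0.11,0.28],[0,0,0]],[-1,[-0.1,-0.11,0.28],[0,0,0]],[-1,[-0.1,-0.11,0.28],[-0.01,0.015,-0.01]],[-1,[0,0,0],[0,0,0]]]'; python3 - <<'E'
from h import *
RL=RT(36);z=RL.as_matrix()[:,2]
b=C((-.103,0,.067));pre=b-z*.032+Rc@[-.002,0,-.0015]
plan(pre,RL)
print("tip in caddy frame",Rc.T@(manip.get_obs()["position"]+.022*Ro.from_quat(manip.get_obs()["ee_rot"]).as_matrix()[:,2]-np.r_[O,0]))
E
```

```text
clock: 14.15
position: [0.5602, 0.0566, 0.0898]
ee_rot: [0.929, 0.21, 0.297, -0.072]
ft_force: [-0.4, 0.3, 0.9]
grip_width: -0.0
t 14.15 tcp [0.5602 0.0566 0.0898] need world [-0.0626  0.1315  0.0016]
 shift(before turn) norm [ 0.008 -1.821 -0.   ]  shift(after turn) [ 0.007 -1.821 -0.019] minrows 2.9
 turn norm [-0.013  0.011  0.   ] minrows 0.1 F [-0.41  0.32  0.88] grip -0.0 q [ 0.6   0.07 -0.63  2.25 -0.68  0.33 -0.56]
tip in caddy frame [-0.1106233  -0.1454263   0.07191168]
```

```bash
python3 -m crank '[[-1,[0,-0.35,0],[0,0,0]],[-1,[0,-0.35,0],[0,0,0]],[-1,[0,-0.35,0],[0,0,0]],[-1,[0,-0.35,-0.0],[0,0,0]],[-1,[0,0,0],[0,0,0]]]'; python3 - <<'E'
from h import *
RL=RT(36);z=RL.as_matrix()[:,2]
b=C((-.103,0,.067));pre=b-z*.032+Rc@[-.002,0,-.0015]
plan(pre,RL)
print("tip in caddy frame",Rc.T@(manip.get_obs()["position"]+.022*Ro.from_quat(manip.get_obs()["ee_rot"]).as_matrix()[:,2]-np.r_[O,0]))
for n in('side','top'): cv2.imwrite(f'pics/sl_{n}.png',cv2.resize((manip.camera(n)[180:340,180:395] if n=='side' else manip.camera(n)[130:290,150:365]),(800,595)))
E
```

```text
clock: 14.65
position: [0.5129, 0.1586, 0.0942]
ee_rot: [0.928, 0.211, 0.298, -0.07]
ft_force: [-0.2, -0.9, -0.7]
grip_width: -0.001
t 14.65 tcp [0.5129 0.1586 0.0942] need world [-0.0153  0.0295 -0.0028]
 shift(before turn) norm [-0.032 -0.415  0.023]  shift(after turn) [-0.033 -0.416  0.02 ] minrows 0.7
 turn norm [-0.01   0.006  0.004] minrows 0.1 F [-0.18 -0.87 -0.68] grip -0.0 q [ 0.46 -0.05 -0.78  2.34 -0.48  0.25 -1.02]
tip in caddy frame [-0.10974145 -0.03307407  0.07636921]
```

View pics/sl_side.png

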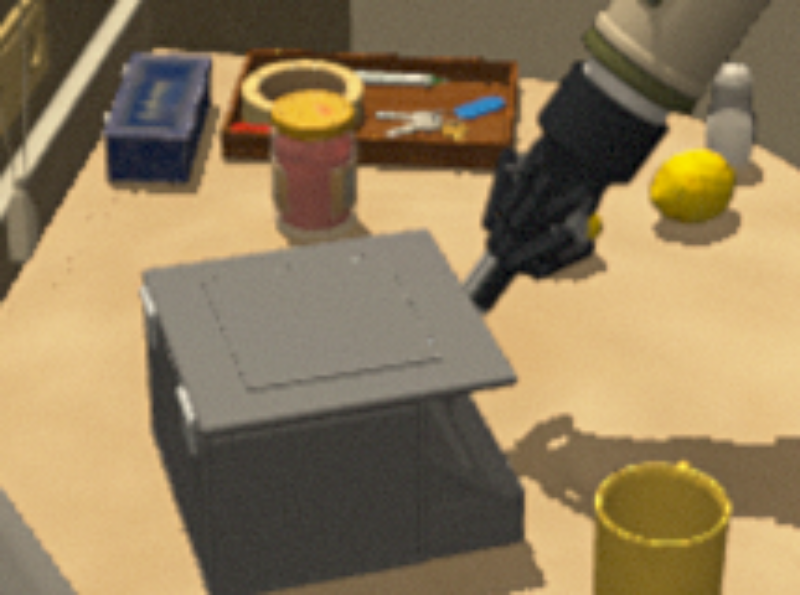

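View pics/sl_top.png

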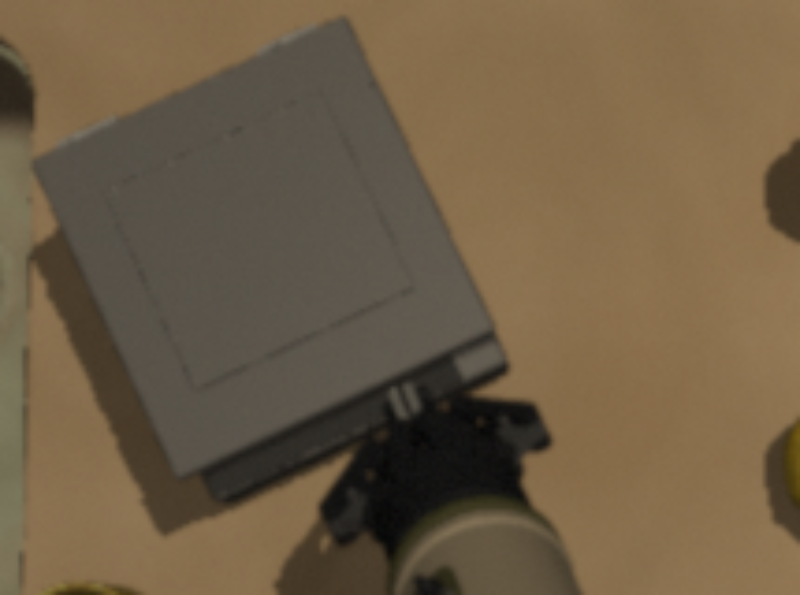

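```bash
python3 -m crank '[[-1,[-0.01,-0.2,0.01],[0,0,0]],[-1,[-0.01,-0.2,0.01],[0,0,0]],[-1,[0,0,0],[0,0,0]],[-1,[0,0,0],[0,0,0]],[-1,[0,0,0],[0,0,0]]]'; cat > tip.py <<'E'
from h import *
RL=RT(36);z=RL.as_matrix()[:,2]
b=C((-.103,0,.067));pre=b-z*.022+Rc@[-.002,0,-.0015]
plan(pre,RL)
print("tip in caddy frame",Rc.T@(manip.get_obs()["position"]+.022*Ro.from_quat(manip.get_obs()["ee_rot"]).as_matrix()[:,2]-np.r_[O,0]))
E
python3 tip.py
```

```text
clock: 15.25
position: [0.4996, 0.183, 0.0904]
ee_rot: [0.929, 0.208, 0.298, -0.07]
ft_force: [0.7, -0.5, -0.2]
grip_width: -0.006
t 15.25 tcp [0.4996 0.183  0.0904] need world [ 0.0033  0.0077 -0.0071]
 shift(before turn) norm [ 0.011 -0.068  0.118]  shift(after turn) [ 0.011 -0.069  0.118] minrows 0.2
 turn norm [-0.006  0.008 -0.003] minrows 0.1 F [ 0.72 -0.49 -0.23] grip -0.01 q [ 0.47 -0.06 -0.86  2.35 -0.34  0.22 -1.22]
tip in caddy frame [-0.11137598 -0.00539255  0.07254963]
```

```bash
python3 -m crank '[[-1,[0,-0.07,0.08],[0,0,0]],[-1,[0,0,0.04],[0,0,0]],[-1,[0,0,0.03],[0,0,0]],[-1,[0,0,0.02],[0,0,0]],[-1,[0,0,0],[0,0,0]]]'; python3 tip.py
```

```text
clock: 15.75
position: [0.5039, 0.1918, 0.0789]
ee_rot: [0.929, 0.208, 0.297, -0.07]
ft_force: [-0.2, 1.3, 0.7]
grip_width: 0.002
t 15.75 tcp [0.5039 0.1918 0.0789] need world [-0.001  -0.0012  0.0044]
 shift(before turn) norm [ 0.018  0.008 -0.055]  shift(after turn) [ 0.018  0.008 -0.055] minrows 0.1
 turn norm [-0.007  0.009 -0.003] minrows 0.1 F [-0.23  1.27  0.72] grip 0.0 q [ 0.51 -0.   -0.93  2.34 -0.1   0.18 -1.46]
tip in caddy frame [-0.10375113  0.00075444  0.06099114]
```

```bash
python3 -m crank '[[-1,[0,0,0.02],[0,0,0]],[-1,[0,0,0.02],[0,0,0]],[-1,[0,0,0],[0,0,0]],[-1,[0,0,0],[0,0,0]],[-1,[0,0,0],[0,0,0]]]'; python3 tip.py;  python3 - <<'E'
from h import *
cv2.imwrite('pics/p1.png',cv2.resize(manip.camera('side')[180:340,180:395],(800,595)))
E
```

```text
clock: 16.25
position: [0.5052, 0.1932, 0.0765]
ee_rot: [0.929, 0.209, 0.298, -0.07]
ft_force: [-0.4, 0.4, 0.1]
grip_width: 0.002
t 16.25 tcp [0.5052 0.1932 0.0765] need world [-0.0023 -0.0026  0.0068]
 shift(before turn) norm [ 0.017  0.016 -0.092]  shift(after turn) [ 0.018  0.017 -0.092] minrows 0.2
 turn norm [-0.007  0.009 -0.002] minrows 0.1 F [-0.43  0.41  0.08] grip 0.0 q [ 0.5   0.01 -0.93  2.34 -0.04  0.17 -1.52]
tip in caddy frame [-0.10193093  0.00147666  0.05861326]
```

View pics/p1.png

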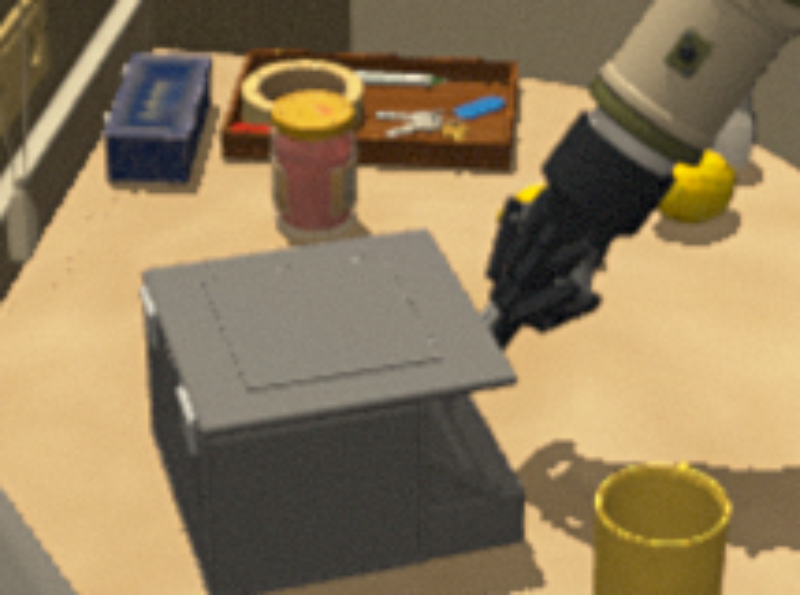

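```bash
python3 -m crank '[[-1,[0,0,0.02],[0,0,0]],[-1,[0,0,0.02],[0,0,0]],[-1,[0,0,0],[0,0,0]],[-1,[0,0,0],[0,0,0]],[-1,[0,0,0],[0,0,0]]]'; python3 tip.py
```

```text
clock: 16.8
position: [0.5068, 0.1942, 0.0739]
ee_rot: [0.929, 0.209, 0.298, -0.07]
ft_force: [-1.1, -0.2, -0.0]
grip_width: 0.004
t 16.8 tcp [0.5068 0.1942 0.0739] need world [-0.0039 -0.0036  0.0094]
 shift(before turn) norm [ 0.017  0.019 -0.133]  shift(after turn) [ 0.018  0.02  -0.132] minrows 0.2
 turn norm [-0.008  0.009 -0.001] minrows 0.1 F [-1.09 -0.22 -0.01] grip 0.0 q [ 0.49  0.03 -0.92  2.34  0.03  0.16 -1.58]
tip in caddy frame [-0.10007364  0.00171376  0.05599546]
```

```bash
python3 - <<'E'
from h import *
z=Ro.from_quat([0.928, 0.211, 0.298, -0.07]).as_matrix()[:,2]
t=np.array([0.5129,.1586,.0942])
for k in(-.02,0,.022): print(k,[((proj(n,t+k*z)-np.array(c))*3.72).round() for n,c in(("side",(180,180)),("top",(150,130)))])
for n in('top','side'):
    im=manip.camera(n); im=im[210:270,210:290] if n=='top' else im[235:305,260:353]
    cv2.imwrite(f'pics/p2{n}.png',cv2.resize(im,(800,600),interpolation=cv2.INTER_CUBIC))
E
```

```text
-0.02 [array([478., 286.]), array([406., 407.])]
0 [array([461., 310.]), array([400., 391.])]
0.022 [array([442., 336.]), array([393., 374.])]
```

View pics/p2top.png

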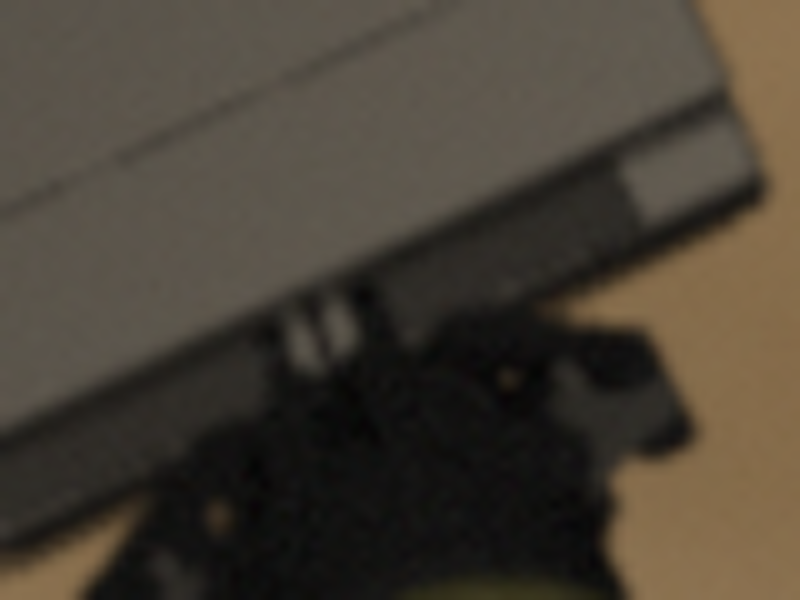

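View pics/p2side.png

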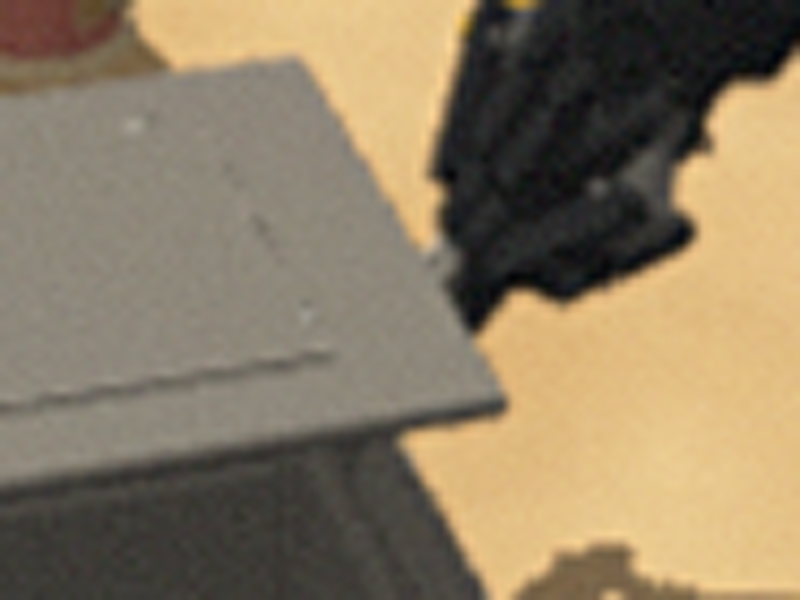

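```bash
python3 -m crank '[[-1,[0,0,0.02],[0,0,0]],[-1,[0,0,0.02],[0,0,0]],[-1,[0,0,0],[0,0,0]],[-1,[0,0,0],[0,0,0]],[-1,[0,0,0],[0,0,0]]]'; python3 tip.py
```

```text
clock: 17.4
position: [0.5084, 0.195, 0.0712]
ee_rot: [0.929, 0.209, 0.298, -0.07]
ft_force: [-0.4, 1.2, 0.3]
grip_width: -0.0
t 17.4 tcp [0.5084 0.195  0.0712] need world [-0.0055 -0.0044  0.0121]
 shift(before turn) norm [ 0.018  0.019 -0.173]  shift(after turn) [ 0.019  0.02  -0.173] minrows 0.3
 turn norm [-0.008  0.009 -0.001] minrows 0.1 F [-0.36  1.24  0.33] grip -0.0 q [ 0.47  0.04 -0.9   2.34  0.1   0.16 -1.64]
tip in caddy frame [-0.09824259  0.00176509  0.05334651]
```

```bash
python3 - <<'E'
from h import *
im=cv2.imread('pics/pre.png');z=Ro.from_quat([0.91, 0.203, 0.353, -0.078]).as_matrix()[:,2]
t=np.array([.4888,.1785,.1396])
c=cv2.resize(im[20:95,110:210],(800,600),interpolation=cv2.INTER_CUBIC)
for k,col in((0,(0,0,255)),(.022,(0,255,0)),(.012,(255,0,0))):
    u=(proj('side',t+k*z)-[290,200])*8+4;print(k,u);cv2.circle(c,tuple(int(v) for v in u),4,col,-1)
cv2.imwrite('pics/prez.png',c)
E
```

```text
0 [188.48110447 422.18255457]
0.022 [140.02536141 475.93392265]
0.012 [162.01932108 451.53628994]
```

View pics/prez.png

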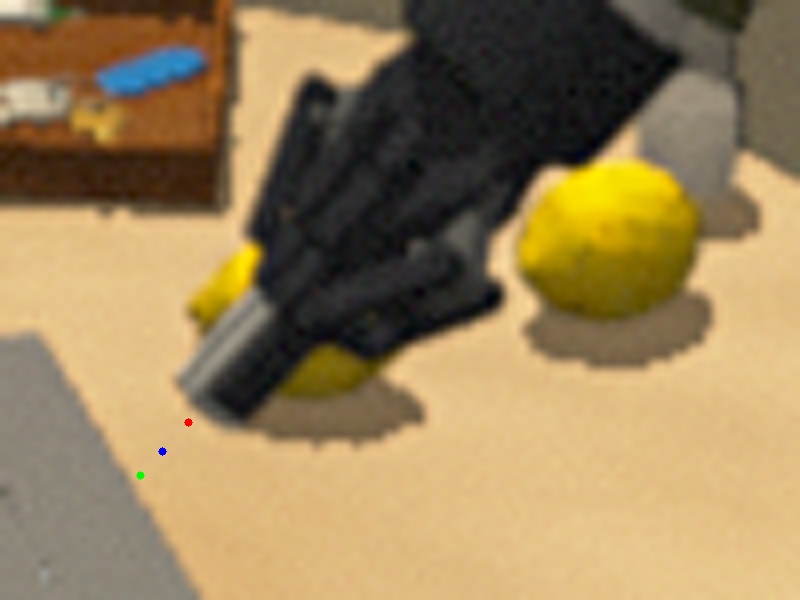

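```bash
python3 - <<'E'
from h import *
o=manip.get_obs();R=Ro.from_quat(o["ee_rot"]);p=o["position"]
for s,t in (((311,256),(278,250)),((311,252),(276,254)),((340,262),(226,266))):
    q,e=tri(s,t);print(q,e,"tool frame",R.inv().apply(q-p))
# pre image tip: ray closest to tool axis
z=Ro.from_quat([0.91, 0.203, 0.353, -0.078]).as_matrix()[:,2];t=np.array([.4888,.1785,.1396])
oo,d=ray('side',(290+205/8,200+405/8))
A=np.stack([z,-d],1);s=np.linalg.lstsq(A,oo-t,rcond=None)[0];print("axis param",s[0],np.linalg.norm(t+s[0]*z-oo-s[1]*d))
E
```

```text
[0.49135693 0.11708326 0.09065496] 0.018378079274469026 tool frame [-0.02823782  0.06294163 -0.04452816]
[0.48662721 0.12073409 0.10449123] 0.0274224368697602 tool frame [-0.02239659  0.05753725 -0.05732714]
[0.43423893 0.21516131 0.14198931] 0.025588989332141748 tool frame [-0.00637899 -0.0504421  -0.09125404]
axis param -0.007129753283810956 0.0019055285766283216
```

```bash
python3 - <<'E'
from h import *
o=manip.get_obs();z=Ro.from_quat(o["ee_rot"]).as_matrix()[:,2];t=o["position"]
def par(n,u,t,z):
    oo,d=ray(n,u);A=np.stack([z,-d],1);s=np.linalg.lstsq(A,oo-t,rcond=None)[0];print(n,u,"axis param",s[0].round(4),np.linalg.norm(t+s[0]*z-oo-s[1]*d).round(4))
par('top',(242,247),t,z);par('top',(242,240),t,z);par('side',(311.7,265.3),t,z)
z=Ro.from_quat([0.91, 0.203, 0.353, -0.078]).as_matrix()[:,2];t=np.array([.4888,.1785,.1396])
par('side',(290+265/8,200+290/8),t,z)
par('side',(290+240/8,200+310/8),t,z)
z=Ro.from_quat([0.928, 0.211, 0.298, -0.07]).as_matrix()[:,2];t=np.array([0.5129,.1586,.0942])
par('side',(309,260.6),t,z);par('top',(150+405/3.72,130+385/3.72),t,z);par('top',(150+410/3.72,130+415/3.72),t,z)
E
```

```text
top (242, 247) axis param -0.0369 0.0042
top (242, 240) axis param -0.0076 0.0003
side (311.7, 265.3) axis param -0.0405 0.0041
side (323.125, 236.25) axis param -0.045 0.0077
side (320.0, 238.75) axis param -0.0355 0.0092
side (309, 260.6) axis param -0.013 0.0063
top (258.8709677419355, 233.49462365591398) axis param 0.0045 0.0038
top (260.21505376344084, 241.55913978494624) axis param -0.03 0.0001
```

```bash
python3 -m crank '[[-1,[0.01,0.01,0.04],[0,0,0]],[-1,[0,0.01,0.03],[0,0,0]],[-1,[0,0,0.03],[0,0,0]],[-1,[0,0,0.02],[0,0,0]],[-1,[0,0,0],[0,0,0]]]'; python3 tip.py
```

```text
clock: 17.9
position: [0.5147, 0.1964, 0.0637]
ee_rot: [0.929, 0.209, 0.298, -0.07]
ft_force: [-0.9, 0.4, -0.4]
grip_width: -0.001
t 17.9 tcp [0.5147 0.1964 0.0637] need world [-0.0118 -0.0058  0.0196]
 shift(before turn) norm [ 0.009  0.001 -0.294]  shift(after turn) [ 0.011  0.003 -0.294] minrows 0.5
 turn norm [-0.008  0.009 -0.001] minrows 0.1 F [-0.93  0.44 -0.39] grip -0.0 q [ 0.39  0.08 -0.83  2.33  0.26  0.14 -1.8 ]
tip in caddy frame [-0.09198168  0.00034139  0.04585314]
```

```bash
python3 -m crank '[[-1,[0,0,0.03],[0,0,0]],[-1,[0,0,0.03],[0,0,0]],[-1,[0,0,0.02],[0,0,0]],[-1,[0,0,0],[0,0,0]],[-1,[0,0,0],[0,0,0]]]'; python3 tip.py
```

```text
clock: 18.4
position: [0.5181, 0.1979, 0.0588]
ee_rot: [0.929, 0.209, 0.298, -0.07]
ft_force: [-1.3, -0.6, 0.8]
grip_width: 0.004
t 18.4 tcp [0.5181 0.1979 0.0588] need world [-0.0153 -0.0073  0.0245]
 shift(before turn) norm [ 0.006 -0.001 -0.372]  shift(after turn) [ 0.009  0.001 -0.372] minrows 0.6
 turn norm [-0.008  0.009 -0.001] minrows 0.1 F [-1.33 -0.62  0.84] grip 0.0 q [ 0.32  0.09 -0.76  2.33  0.36  0.13 -1.89]
tip in caddy frame [-0.08817979  0.00024145  0.04090951]
```

```bash
python3 -m crank '[[-1,[0,0,0.03],[0,0,0]],[-1,[0,0,0.02],[0,0,0]],[-1,[0,0,0.0],[0,0,0]],[-1,[0,0,0],[0,0,0]],[-1,[0,0,0],[0,0,0]]]'; python3 tip.py; python3 - <<'E'
from h import *
cv2.imwrite('pics/p3.png',cv2.resize(manip.camera('side')[180:340,180:395],(800,595)))
E
```

```text
clock: 18.9
position: [0.5204, 0.199, 0.0557]
ee_rot: [0.929, 0.209, 0.298, -0.07]
ft_force: [-0.2, -1.2, 3.0]
grip_width: -0.001
t 18.9 tcp [0.5204 0.199  0.0557] need world [-0.0175 -0.0084  0.0276]
 shift(before turn) norm [ 0.004 -0.001 -0.422]  shift(after turn) [ 0.006  0.002 -0.422] minrows 0.7
 turn norm [-0.008  0.008 -0.001] minrows 0.1 F [-0.18 -1.17  2.97] grip -0.0 q [ 0.27  0.1  -0.72  2.33  0.42  0.13 -1.95]
tip in caddy frame [-0.08567421  0.00025124  0.03780844]
```

View pics/p3.png

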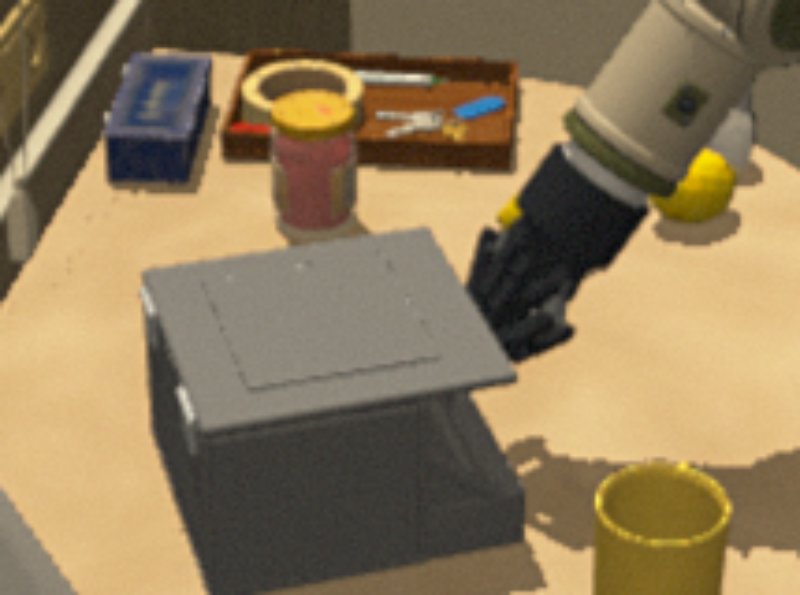

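```bash
python3 -m crank '[[-1,[0,0,0.02],[0,0,0]],[-1,[0,0,0.02],[0,0,0]],[-1,[0,0,0.0],[0,0,0]],[-1,[0,0,0],[0,0,0]],[-1,[0,0,0],[0,0,0]]]'; python3 tip.py; python3 - <<'E'
from h import *
cv2.imwrite('pics/p4.png',cv2.resize(manip.camera('side')[180:340,180:395],(800,595)))
E
```

```text
clock: 19.45
position: [0.5223, 0.1999, 0.0531]
ee_rot: [0.929, 0.209, 0.298, -0.07]
ft_force: [-0.9, -1.1, 6.1]
grip_width: 0.003
t 19.45 tcp [0.5223 0.1999 0.0531] need world [-0.0194 -0.0093  0.0302]
 shift(before turn) norm [ 0.001 -0.001 -0.464]  shift(after turn) [ 0.004  0.002 -0.464] minrows 0.7
 turn norm [-0.008  0.008 -0.001] minrows 0.1 F [-0.89 -1.1   6.06] grip 0.0 q [ 0.24  0.11 -0.69  2.32  0.46  0.12 -1.99]
tip in caddy frame [-0.08356887  0.00025728  0.03522397]
```

View pics/p4.png

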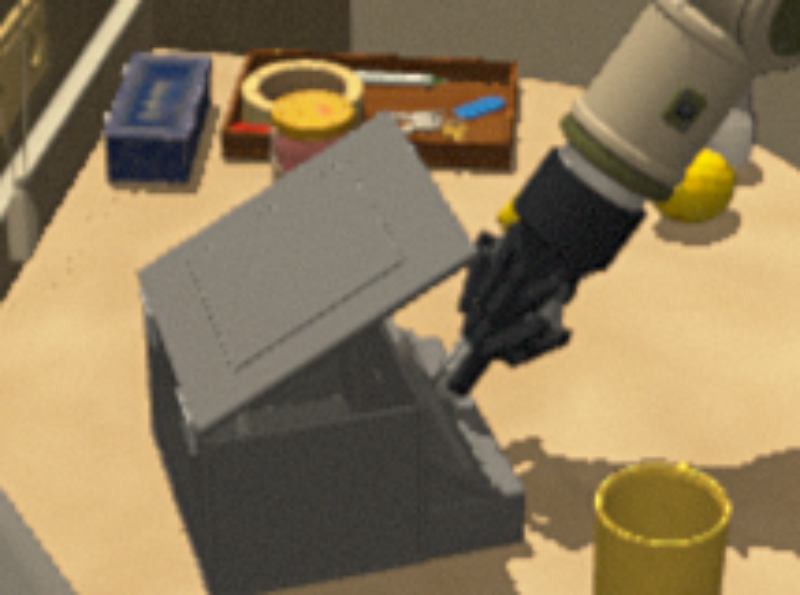

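```bash
cat > lid.py <<'E'
from h import *
import sys
K=-.008  # tip = TCP + K z
def tipnow():
    o=manip.get_obs();R=Ro.from_quat(o["ee_rot"]);t=o["position"]+K*R.as_matrix()[:,2];return Rc.T@(t-np.r_[O,0])
def tcp_for(tipc,R): return C(tipc)-K*R.as_matrix()[:,2]
E
python3 - <<'E'
from lid import *
o=manip.get_obs();z=Ro.from_quat(o["ee_rot"]).as_matrix()[:,2];t=o["position"]
def par(n,u):
    oo,d=ray(n,u);A=np.stack([z,-d],1);s=np.linalg.lstsq(A,oo-t,rcond=None)[0];print(n,u,"axis param",s[0].round(4),np.linalg.norm(t+s[0]*z-oo-s[1]*d).round(4))
par('side',(180+455/3.72,180+392/3.72)); print(tipnow())
import sim
R=RT(36);sim.q=o["joint_pos"];sim.p=o["position"];sim.R=Ro.from_quat(o["ee_rot"])
sim.go(sim.p-z*.02,R)
for a in((-.103,-.045,.176),(-.087,-.045,.188),(-.037,-.045,.278-.027),(.03,-.045,.28),(.1,-.045,.29)): sim.go(tcp_for(a,R),R,tag=str(a))
E
```

```text
side (302.31182795698925, 285.3763440860215) axis param -0.009 0.0082
[-1.01048482e-01  3.91507141e-05  5.96253647e-02]
 [ 0.38  0.07 -0.82  2.28  0.27  0.2  -1.81] err 0.0 margin 0.12
(-0.103, -0.045, 0.176) [ 0.49 -0.12 -0.74  2.18 -0.4   0.46 -1.1 ] err 0.0 margin 0.16
(-0.087, -0.045, 0.188) [ 0.5  -0.09 -0.77  2.13 -0.33  0.48 -1.17] err 0.0 margin 0.25
(-0.037, -0.045, 0.251) [ 0.5  -0.03 -0.81  1.94 -0.16  0.61 -1.34] err 0.0 margin 0.32
(0.03, -0.045, 0.28) [ 0.4   0.15 -0.81  1.74  0.11  0.68 -1.55] err 0.0 margin 0.5
(0.1, -0.045, 0.29) [ 0.25  0.33 -0.75  1.54  0.29  0.75 -1.68] err 0.0 margin 0.63
```

```bash
python3 -m crank '[[-1,[0,0,-0.13],[0,0,0]],[-1,[0,0,-0.13],[0,0,0]],[-1,[0,0,0],[0,0,0]],[-1,[0,0,0],[0,0,0]],[-1,[0,0,0],[0,0,0]]]'; cat >> lid.py <<'E'
def rows(target):
    t=tipnow();d=np.array(target)-t;o=manip.get_obs();R=Ro.from_quat(o["ee_rot"])
    print("t",round(o["clock"],2),"tip",t.round(4),"shift",(R.inv().apply(Rc@d)/.08).round(3),"minrows",round(np.linalg.norm(d)/.05,1),"F",(Rc.T@o["ft_force"]).round(1),"lean err",((R.inv()*RT(36)).as_rotvec()/.785).round(3))
E
python3 -c "
from lid import *
rows((-.108,-.045,.170))"
```

```text
clock: 20.0
position: [0.5109, 0.1945, 0.0692]
ee_rot: [0.929, 0.209, 0.297, -0.07]
ft_force: [0.4, 0.4, 0.0]
grip_width: -0.0
t 20.0 tip [-0.1137  0.      0.0757] shift [ 0.744  0.556 -0.921] minrows 2.1 F [0.5 0.2 0. ] lean err [-0.008  0.01  -0.001]
```

```bash
python3 -m crank '[[-1,[0.18,0.14,-0.23],[0,0,0]],[-1,[0.18,0.14,-0.23],[0,0,0]],[-1,[0.18,0.14,-0.23],[0,0,0]],[-1,[0.18,0.14,-0.23],[0,0,0]],[-1,[0,0,0],[0,0,0]]]'; python3 -c "
from lid import *
rows((-.087,-.045,.188))
for n in('side','top'): cv2.imwrite(f'pics/l1{n}.png',cv2.resize((manip.camera(n)[180:340,180:395] if n=='side' else manip.camera(n)[130:290,150:365]),(800,595)))
"
```

```text
clock: 20.5
position: [0.5328, 0.158, 0.1506]
ee_rot: [0.929, 0.206, 0.299, -0.065]
ft_force: [0.4, 0.1, 0.5]
grip_width: -0.002
t 20.5 tip [-0.1095 -0.0423  0.1571] shift [ 0.454  0.033 -0.15 ] minrows 0.8 F [ 0.4 -0.1  0.5] lean err [ 0.006  0.008 -0.005]
```

View pics/l1side.png

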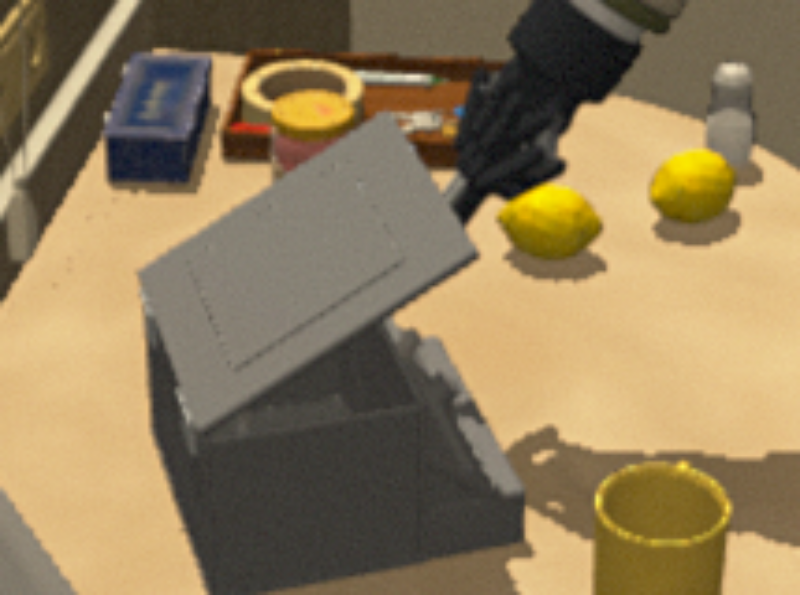

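View pics/l1top.png

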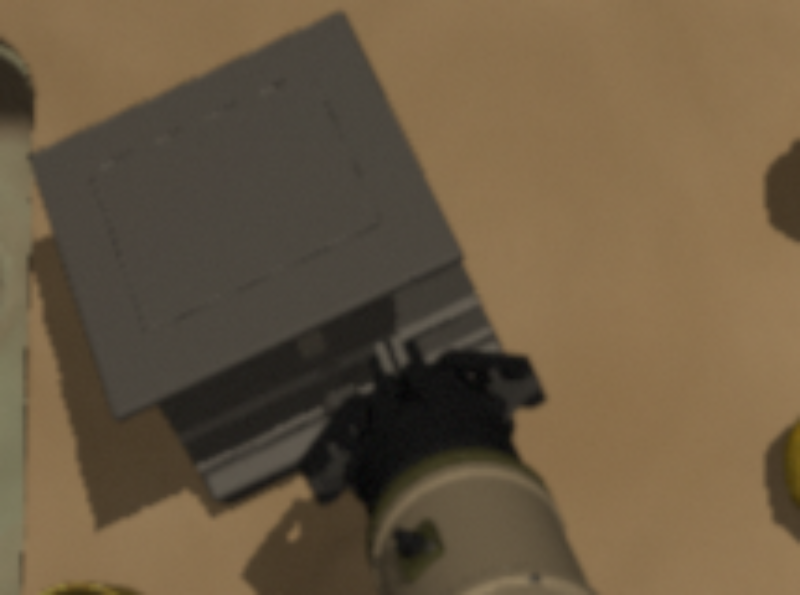

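```bash
python3 -m crank '[[-1,[0.1,0.01,-0.0],[0,0,0]],[-1,[0.1,0.01,-0.02],[0,0,0]],[-1,[0.1,0.01,-0.05],[0,0,0]],[-1,[0.08,0,-0.05],[0,0,0]],[-1,[0.05,0,0],[0,0,0]]]'; python3 -c "
from lid import *
print(onz('top',(228,220),.212),Rc.T@(onz('top',(228,220),.212)-np.r_[O,0]))
rows((-.087,-.045,.188))
for n in('side','top'): cv2.imwrite(f'pics/l2{n}.png',cv2.resize((manip.camera(n)[180:340,180:395] if n=='side' else manip.camera(n)[130:290,150:365]),(800,595)))
"
```

```text
clock: 21.1
position: [0.5524, 0.1663, 0.176]
ee_rot: [0.93, 0.207, 0.297, -0.066]
ft_force: [-0.1, 0.3, 0.8]
grip_width: 0.001
[0.52871598 0.20192436 0.212     ] [-0.08973471 -0.00080392  0.212     ]
t 21.1 tip [-0.0882 -0.0431  0.1825] shift [ 0.052  0.023 -0.047] minrows 0.1 F [0.1 0.3 0.8] lean err [ 0.002  0.012 -0.004]
```

View pics/l2top.png

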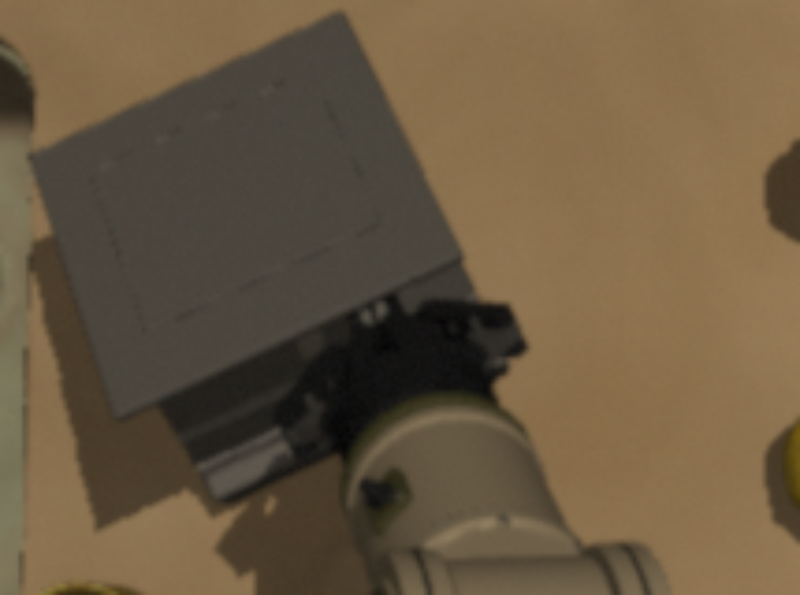

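View pics/l2side.png

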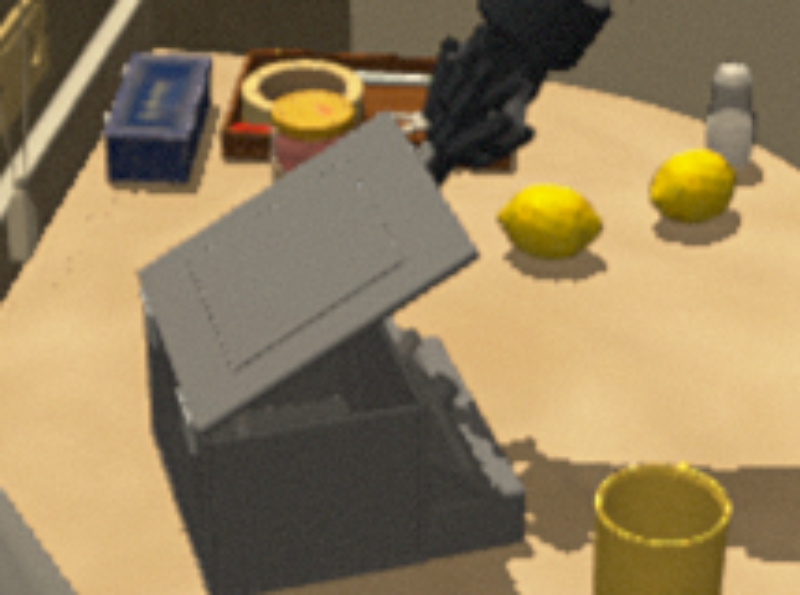

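```bash
python3 -c "
from lid import *
rows((-.065,-.045,.220))"; python3 -m crank '[[-1,[0.08,0.0,-0.03],[0,0,0]],[-1,[0.1,0.01,-0.05],[0,0,0]],[-1,[0.1,0.0,-0.05],[0,0,0]],[-1,[0.1,0,-0.05],[0,0,0]],[-1,[0.1,0,-0.05],[0,0,0]]]'; python3 -c "
from lid import *
rows((-.031,-.045,.251))
for n in('side','top'): cv2.imwrite(f'pics/l3{n}.png',cv2.resize((manip.camera(n)[180:340,180:395] if n=='side' else manip.camera(n)[130:290,150:365]),(800,595)))
"
```

```text
t 21.2 tip [-0.0882 -0.0431  0.1822] shift [ 0.511  0.022 -0.217] minrows 0.9 F [ 1.  -0.3  0. ] lean err [ 0.002  0.012 -0.004]
clock: 21.7
position: [0.5714, 0.1742, 0.2133]
ee_rot: [0.93, 0.207, 0.297, -0.066]
ft_force: [0.0, 0.2, -0.2]
grip_width: -0.001
t 21.7 tip [-0.0677 -0.0441  0.2198] shift [ 0.599  0.009 -0.052] minrows 1.0 F [ 0.1  0.1 -0.2] lean err [ 0.002  0.013 -0.005]
```

View pics/l3side.png

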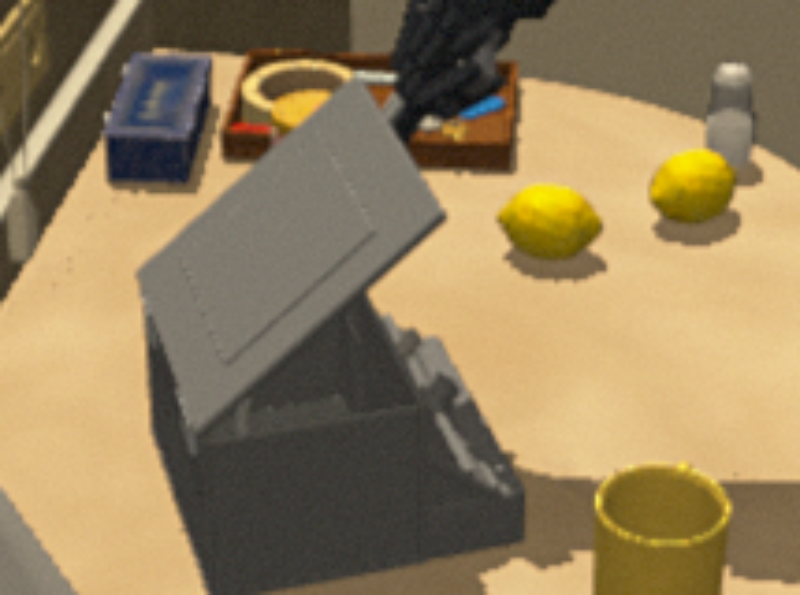

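```bash
python3 -m crank '[[-1,[0.12,0.0,-0.01],[0,0,0]],[-1,[0.12,0,-0.01],[0,0,0]],[-1,[0.12,0.0,-0.01],[0,0,0]],[-1,[0.12,0,-0.01],[0,0,0]],[-1,[0.12,0,0],[0,0,0]]]'; python3 -c "
from lid import *
rows((.0075,-.045,.273))
cv2.imwrite('pics/l4.png',cv2.resize(manip.camera('side')[140:300,180:395],(800,595)))
"
```

```text
clock: 22.3
position: [0.6049, 0.1898, 0.2429]
ee_rot: [0.93, 0.207, 0.297, -0.066]
ft_force: [0.8, -0.6, -0.8]
grip_width: 0.004
t 22.3 tip [-0.0307 -0.0443  0.2494] shift [0.56  0.007 0.036] minrows 0.9 F [ 0.5 -0.9 -0.8] lean err [ 0.002  0.014 -0.005]
```

View pics/l4.png

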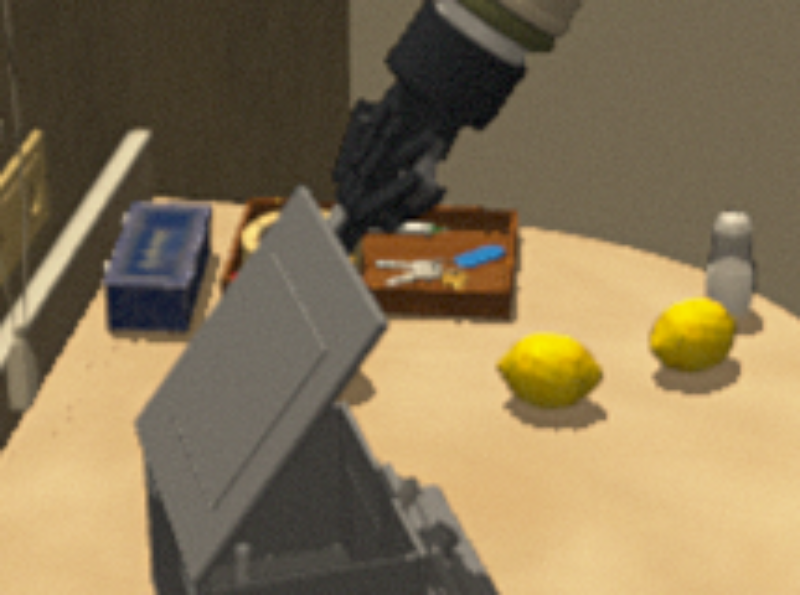

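```bash
python3 -m crank '[[-1,[0.12,0.0,0.0],[0,0,0]],[-1,[0.11,0,0.01],[0,0,0]],[-1,[0.11,0.0,0.01],[0,0,0]],[-1,[0.11,0,0.01],[0,0,0]],[-1,[0.11,0,0.01],[0,0,0]]]'; python3 -c "
from lid import *
rows((.057,-.045,.284))
rows((.092,-.045,.283))
"
```

```text
clock: 22.85
position: [0.6394, 0.206, 0.2658]
ee_rot: [0.93, 0.207, 0.296, -0.066]
ft_force: [0.2, -0.6, -0.7]
grip_width: 0.001
t 22.85 tip [ 0.0074 -0.0444  0.2723] shift [0.59  0.005 0.239] minrows 1.0 F [-0.1 -0.6 -0.7] lean err [ 0.002  0.014 -0.005]
t 22.85 tip [ 0.0074 -0.0444  0.2723] shift [0.94  0.003 0.502] minrows 1.7 F [-0.1 -0.6 -0.7] lean err [ 0.002  0.014 -0.005]
```

```bash
python3 -m crank '[[-1,[0.12,0.0,0.04],[0,0,0]],[-1,[0.12,0,0.05],[0,0,0]],[-1,[0.12,0.0,0.05],[0,0,0]],[-1,[0.12,0,0.05],[0,0,0]],[-1,[0.11,0,0.05],[0,0,0]]]'; python3 -c "
from lid import *
rows((.092,-.045,.283))
cv2.imwrite('pics/l5.png',cv2.resize(manip.camera('side')[140:300,180:395],(800,595)))
"
```

```text
clock: 23.35
position: [0.6845, 0.2271, 0.2774]
ee_rot: [0.93, 0.207, 0.296, -0.067]
ft_force: [0.4, -0.4, -0.5]
grip_width: -0.004
t 23.35 tip [ 0.0573 -0.0446  0.2839] shift [0.347 0.003 0.261] minrows 0.7 F [ 0.2 -0.5 -0.5] lean err [ 0.002  0.014 -0.005]
```

View pics/l5.png

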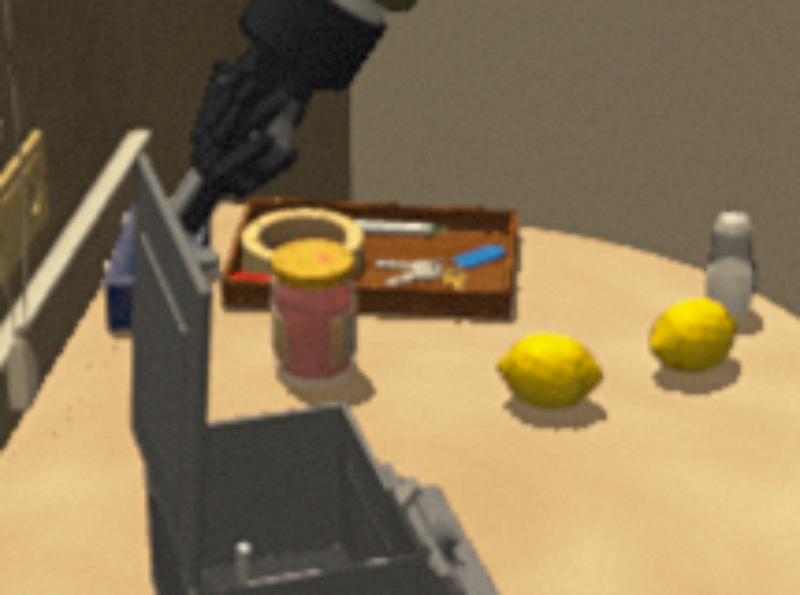

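```bash
python3 -m crank '[[-1,[0.09,0.0,0.06],[0,0,0]],[-1,[0.09,0,0.06],[0,0,0]],[-1,[0.09,0.0,0.06],[0,0,0]],[-1,[0.08,0,0.06],[0,0,0]],[-1,[0.05,0,0.04],[0,0,0]]]'; python3 -c "
from lid import *
rows((.092,-.045,.283))
cv2.imwrite('pics/l6.png',cv2.resize(manip.camera('side')[140:300,180:395],(800,595)))
"
```

```text
clock: 23.9
position: [0.7203, 0.2441, 0.278]
ee_rot: [0.93, 0.207, 0.297, -0.067]
ft_force: [-0.8, 0.1, 0.0]
grip_width: 0.001
t 23.9 tip [ 0.0969 -0.0446  0.2845] shift [-0.061  0.006 -0.02 ] minrows 0.1 F [-0.7  0.5  0. ] lean err [ 0.001  0.013 -0.005]
```

View pics/l6.png

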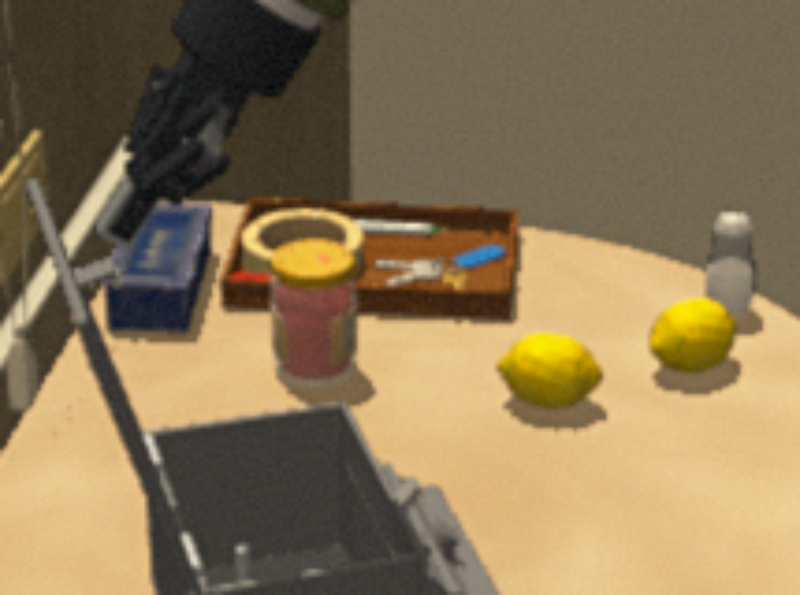

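```bash
python3 -m crank '[[-1,[-0.3,0,-0.3],[0,0,0]],[-1,[-0.3,0.0,-0.3],[0,0,0]],[-1,[-0.3,0.2,-0.3],[0,-0.1,0]],[-1,[-0.3,0.2,-0.1],[0,-0.17,0]],[-1,[-0.3,0.2,0],[0,-0.17,0]]]' ; python3 -m crank '[[1,[-0.3,0.4,0],[0,-0.17,0]],[1,[-0.3,0.4,0],[0,-0.17,0]],[1,[-0.3,0.45,0],[0,0,0.14]],[1,[-0.3,0.45,0],[0,0,0.14]],[1,[-0.3,0.45,0],[0,0,0.14]]]'; python3 -c "
from h import *
plan([.478,-.089,.17],RT(0,0))
"
```

```text
clock: 24.45
position: [0.6065, 0.135, 0.2821]
ee_rot: [0.968, 0.214, 0.132, -0.027]
ft_force: [0.1, -0.6, 0.3]
grip_width: 0.001
clock: 24.95
position: [0.5581, -0.0663, 0.2693]
ee_rot: [0.999, 0.052, 0.002, -0.002]
ft_force: [0.5, 0.7, 0.0]
grip_width: 0.845
t 24.95 tcp [ 0.5581 -0.0663  0.2693] need world [-0.0801 -0.0227 -0.0993]
 shift(before turn) norm [-1.031  0.184  1.235]  shift(after turn) [-1.002  0.284  1.241] minrows 2.6
 turn norm [-0.005 -0.005  0.132] minrows 0.7 F [0.48 0.68 0.02] grip 0.84 q [ 0.8   0.28 -0.92  1.53  0.22  1.44 -1.59]
```

```bash
python3 -m crank '[[1,[0,0,0],[0,0,0.132]],[1,[-0.34,0.1,0.2],[0,0,0]],[1,[-0.33,0.1,0.2],[0,0,0]],[1,[-0.33,0.09,0.2],[0,0,0]],[1,[0,0,0],[0,0,0]]]' 40; python3 -c "
from h import *
plan([.478,-.089,.1],RT(0,0))
for n in('side','top'): cv2.imwrite(f'pics/g1{n}.png',cv2.resize((manip.camera(n)[100:310,230:510] if n=='side' else manip.camera(n)[160:340,280:520]),(800,600)))
"
```

```text
clock: 25.45
position: [0.475, -0.0898, 0.2193]
ee_rot: [1.0, 0.001, 0.0, -0.001]
ft_force: [0.6, 0.3, 0.7]
grip_width: 0.997
t 25.45 tcp [ 0.475  -0.0898  0.2193] need world [ 0.003   0.0008 -0.1193]
 shift(before turn) norm [ 0.037 -0.007  1.491]  shift(after turn) [ 0.038 -0.009  1.491] minrows 2.4
 turn norm [-0.002 -0.     0.002] minrows 0.0 F [0.63 0.26 0.74] grip 1.0 q [ 0.97  0.09 -0.9   1.79  0.07  1.3  -1.52]
```

View pics/g1side.png

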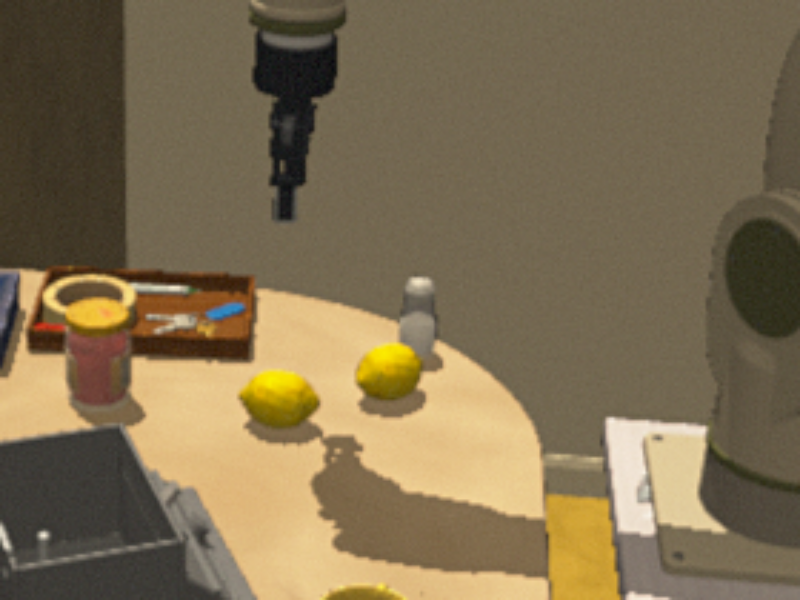

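View pics/g1top.png

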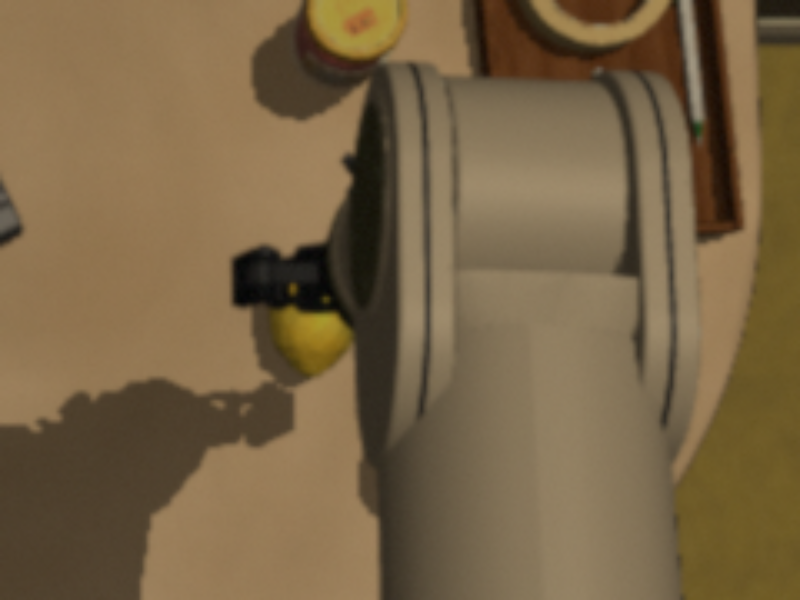

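```bash
python3 - <<'E'
from h import *
for y in(-.04,-.09,-.14):
    o,d=ray('side',(329.4,177));print(y,(o+d*(y-o[1])/d[1]).round(4))
    
    o,d=ray('side',(329,161));print('  padtop',(o+d*(y-o[1])/d[1]).round(4))
E
```

```text
-0.04 [ 0.4751 -0.04    0.2399]
  padtop [ 0.4776 -0.04    0.2846]
-0.09 [ 0.4793 -0.09    0.2177]
  padtop [ 0.482  -0.09    0.2639]
-0.14 [ 0.4835 -0.14    0.1954]
  padtop [ 0.4863 -0.14    0.2431]
```

```bash
python3 -m crank '[[1,[0.02,0,0.4],[0,0,0]],[1,[0.02,0,0.4],[0,0,0]],[1,[0,0,0.4],[0,0,0]],[1,[0,0,0.4],[0,0,0]],[1,[0,0,0.2],[0,0,0]]]'; python3 -c "
from h import *
plan([.478,-.089,-.003],RT(0,0))
cv2.imwrite('pics/g2.png',cv2.resize(manip.camera('side')[170:275,270:410],(800,600)))
"
```

```text
clock: 26.05
position: [0.4825, -0.087, 0.0755]
ee_rot: [1.0, 0.003, 0.002, -0.002]
ft_force: [0.0, -0.1, 0.3]
grip_width: 0.998
t 26.05 tcp [ 0.4825 -0.087   0.0755] need world [-0.0045 -0.002  -0.0785]
 shift(before turn) norm [-0.059  0.03   0.982]  shift(after turn) [-0.056  0.025  0.982] minrows 1.6
 turn norm [-0.006 -0.004  0.007] minrows 0.1 F [ 0.02 -0.06  0.34] grip 1.0 q [ 0.87  0.29 -0.87  1.94  0.26  1.02 -1.68]
```

View pics/g2.png

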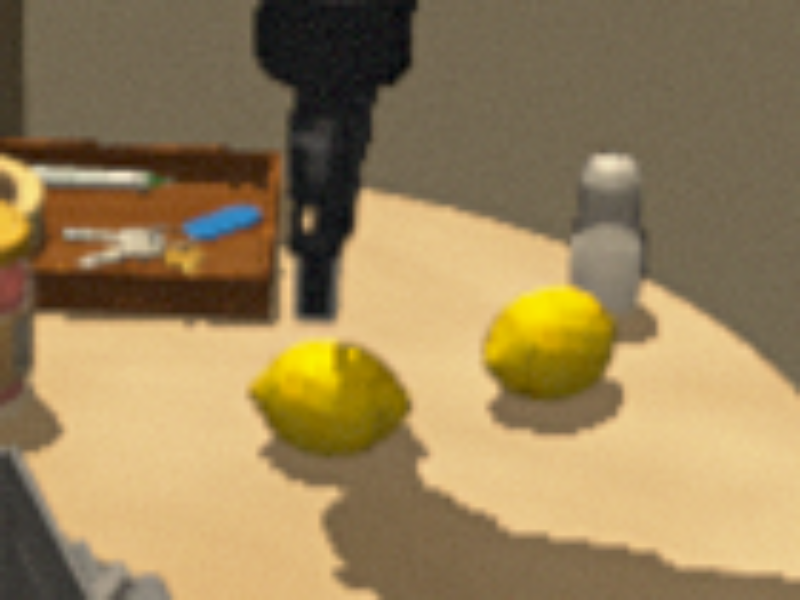

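```bash
python3 - <<'E'
from h import *
o,d=ray('side',(270+315*.175,170+320*.175))
for y in(-.03,-.037,-.087): print((o+d*(y-o[1])/d[1]).round(4))
E
python3 -m crank '[[1,[-0.03,0.01,0.25],[0,0,0]],[1,[-0.03,0.01,0.25],[0,0,0]],[1,[0,0,0.2],[0,0,0]],[1,[0,0,0],[0,0,0]],[1,[0,0,0],[0,0,0]]]'; python3 -c "
from h import *
plan([.478,-.089,-.003],RT(0,0))
cv2.imwrite('pics/g3.png',cv2.resize(manip.camera('side')[170:275,270:410],(800,600)))
cv2.imwrite('pics/g3t.png',cv2.resize(manip.camera('top')[190:310,310:470],(800,600)))
"
```

```text
[ 0.4808 -0.03    0.0993]
[ 0.4815 -0.037   0.0955]
[ 0.4859 -0.087   0.0682]
clock: 26.6
position: [0.4787, -0.0891, 0.0222]
ee_rot: [1.0, 0.002, 0.003, -0.002]
ft_force: [-0.0, -0.1, 0.4]
grip_width: 1.001
t 26.6 tcp [ 0.4787 -0.0891  0.0222] need world [-0.0007  0.0001 -0.0252]
 shift(before turn) norm [-0.01  -0.     0.314]  shift(after turn) [-0.009 -0.001  0.314] minrows 0.5
 turn norm [-0.004 -0.007  0.006] minrows 0.1 F [-0.01 -0.12  0.38] grip 1.0 q [ 0.83  0.37 -0.83  1.99  0.34  0.92 -1.74]
```

View pics/g3.png

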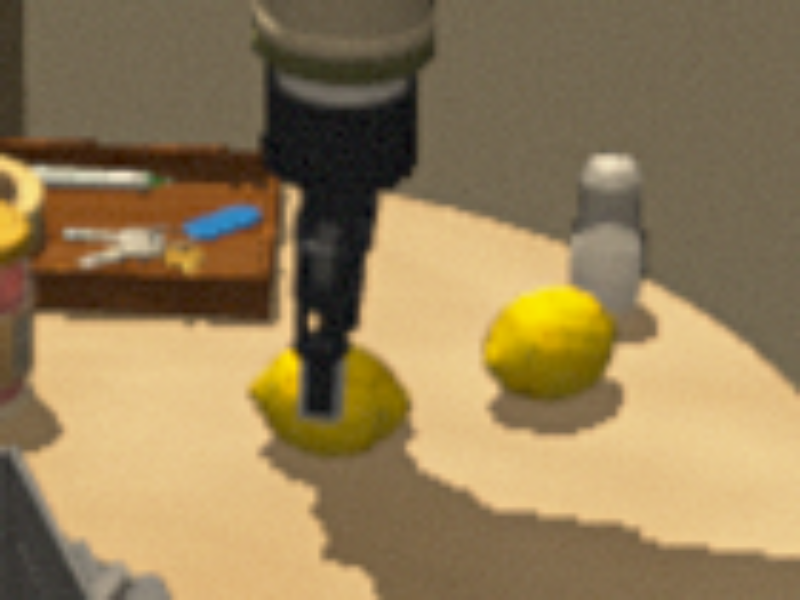

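View pics/g3t.png

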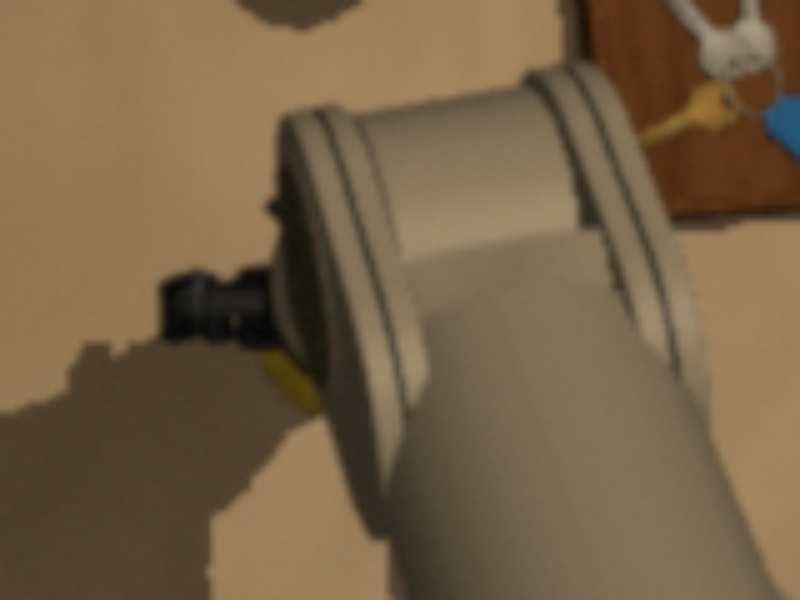

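```bash
python3 -m crank '[[1,[-0.01,0,0.12],[0,0,0]],[1,[0,0,0.12],[0,0,0]],[1,[0,0,0.07],[0,0,0]],[-1,[0,0,0],[0,0,0]],[-1,[0,0,0],[0,0,0]]]' 35; python3 -m crank '[[-1,[0,0,0],[0,0,0]],[-1,[0,0,0],[0,0,0]],[-1,[0,0,0],[0,0,0]],[-1,[0,0,-0.2],[0,0,0]],[-1,[0,0,-0.4],[0,0,0]]]'; python3 -c "
from h import *
plan([.478,-.089,.2],RT(0,0))
cv2.imwrite('pics/g4.png',cv2.resize(manip.camera('side')[140:280,250:437],(800,600)))
"
```

```text
clock: 27.2
position: [0.4771, -0.0891, -0.0036]
ee_rot: [1.0, 0.002, 0.002, -0.002]
ft_force: [-0.0, 1.0, 0.4]
grip_width: 0.691
clock: 27.7
position: [0.4753, -0.0889, 0.0442]
ee_rot: [1.0, 0.002, 0.0, -0.002]
ft_force: [0.6, -0.5, -1.4]
grip_width: 0.646
t 27.7 tcp [ 0.4753 -0.0889  0.0442] need world [ 2.700e-03 -1.000e-04  1.558e-01]
 shift(before turn) norm [ 0.035 -0.009 -1.948]  shift(after turn) [ 3.400e-02  1.000e-03 -1.948e+00] minrows 3.1
 turn norm [-0.006 -0.001  0.006] minrows 0.0 F [ 0.62 -0.52 -1.4 ] grip 0.65 q [ 0.86  0.33 -0.85  1.98  0.3   0.96 -1.71]
```

View pics/g4.png

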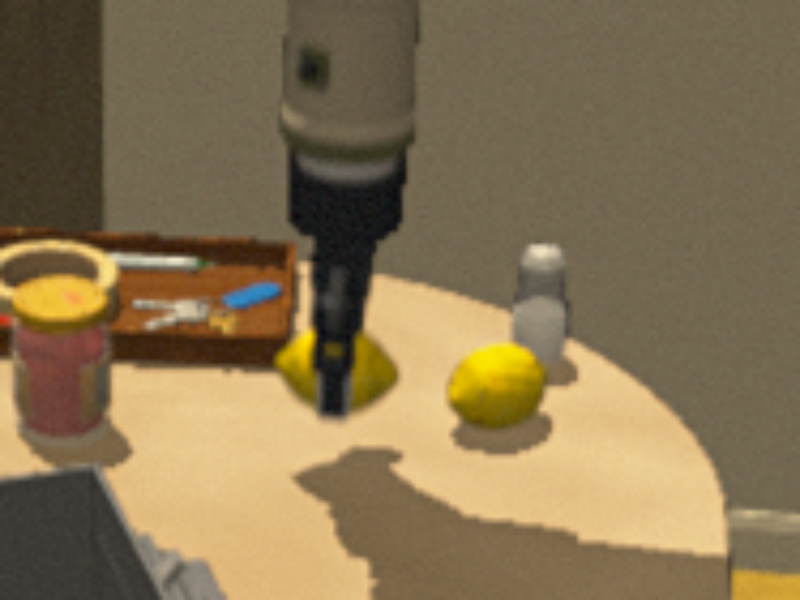

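```bash
python3 -m crank '[[-1,[0,0,-0.4],[0,0,0]],[-1,[0,0,-0.4],[0,0,0]],[-1,[0,0,-0.4],[0,0,0]],[-1,[0,0,-0.4],[0,0,-0.14]],[-1,[0,0,-0.4],[0,0,-0.14]]]'; python3 -c "
from h import *
p=C((.005,0,.22));plan(p,RT(0))
"
```

```text
clock: 28.25
position: [0.476, -0.0894, 0.2067]
ee_rot: [0.993, 0.114, 0.003, -0.001]
ft_force: [0.4, -0.6, -1.5]
grip_width: 0.643
t 28.25 tcp [ 0.476  -0.0894  0.2067] need world [0.138  0.3326 0.0133]
 shift(before turn) norm [ 2.626 -3.656 -0.148]  shift(after turn) [ 3.337 -3.021 -0.167] minrows 7.2
 turn norm [-0.001 -0.007 -0.27 ] minrows 1.4 F [ 0.45 -0.61 -1.5 ] grip 0.64 q [ 1.    0.11 -0.95  1.81  0.09  1.27 -1.31]
```

```bash
python3 -m crank '[[-1,[0,0,-0.05],[0,0,-0.135]],[-1,[0,0,-0.05],[0,0,-0.135]],[-1,[0.33,-0.3,-0.01],[0,0,0]],[-1,[0.33,-0.3,-0.01],[0,0,0]],[-1,[0.33,-0.3,-0.01],[0,0,0]]]'; python3 -m crank '[[-1,[0.33,-0.3,-0.01],[0,0,0]],[-1,[0.33,-0.3,-0.01],[0,0,0]],[-1,[0.33,-0.3,-0.01],[0,0,0]],[-1,[0.33,-0.3,-0.01],[0,0,0]],[-1,[0.33,-0.3,-0.01],[0,0,0]]]';python3 -c "
from h import *
p=C((.005,0,.22));plan(p,RT(0))
cv2.imwrite('pics/d0.png',cv2.resize(manip.camera('side')[100:340,160:480],(800,600)))
"
```

```text
clock: 28.75
position: [0.5178, 0.0098, 0.2165]
ee_rot: [0.976, 0.216, 0.003, -0.001]
ft_force: [0.9, -1.3, -1.2]
grip_width: 0.642
clock: 29.25
position: [0.5867, 0.1746, 0.2211]
ee_rot: [0.976, 0.216, 0.003, -0.001]
ft_force: [0.1, 0.4, 0.5]
grip_width: 0.646
t 29.25 tcp [0.5867 0.1746 0.2211] need world [ 0.0273  0.0686 -0.0011]
 shift(before turn) norm [ 0.671 -0.633  0.018]  shift(after turn) [ 0.675 -0.629  0.014] minrows 1.5
 turn norm [-0.001 -0.007 -0.007] minrows 0.1 F [0.07 0.43 0.53] grip 0.65 q [ 0.37  0.48 -1.    1.47  0.4   1.41 -1.77]
```

View pics/d0.png

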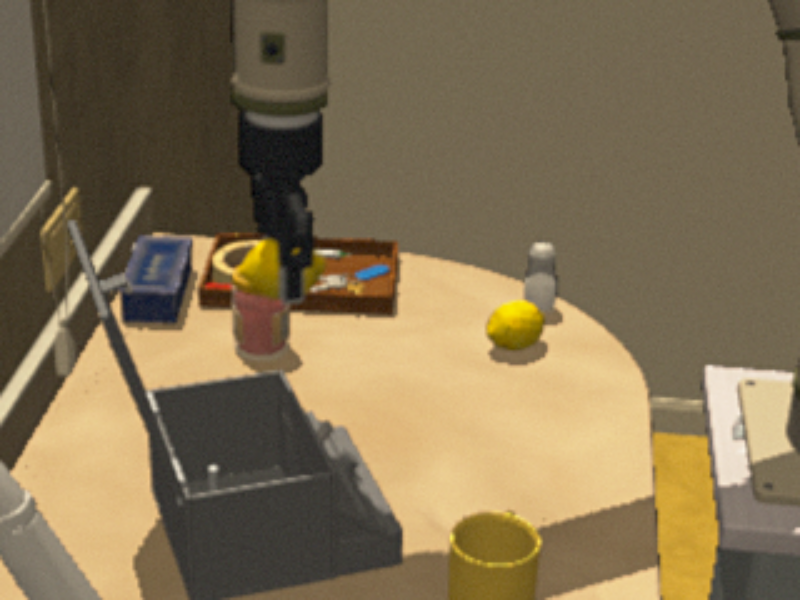

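```bash
python3 -m crank '[[-1,[0.33,-0.31,0],[0,0,0]],[-1,[0.33,-0.31,0],[0,0,0]],[-1,[0,0,0.1],[0,0,0]],[-1,[0,0,0.2],[0,0,0]],[-1,[0,0,0.2],[0,0,0]]]';python3 -c "
from h import *
p=C((.005,0,.07));plan(p,RT(0))
cv2.imwrite('pics/d1.png',cv2.resize(manip.camera('side')[100:340,160:480],(800,600)))
"
```

```text
clock: 29.8
position: [0.6136, 0.2394, 0.1796]
ee_rot: [0.976, 0.216, 0.002, -0.001]
ft_force: [-0.3, -0.5, -0.6]
grip_width: 0.647
t 29.8 tcp [0.6136 0.2394 0.1796] need world [ 0.0004  0.0037 -0.1096]
 shift(before turn) norm [ 0.017 -0.04   1.371]  shift(after turn) [ 0.024 -0.04   1.371] minrows 2.2
 turn norm [-0.    -0.007 -0.008] minrows 0.1 F [-0.31 -0.46 -0.61] grip 0.65 q [ 0.2   0.6  -0.95  1.39  0.49  1.39 -1.88]
```

View pics/d1.png

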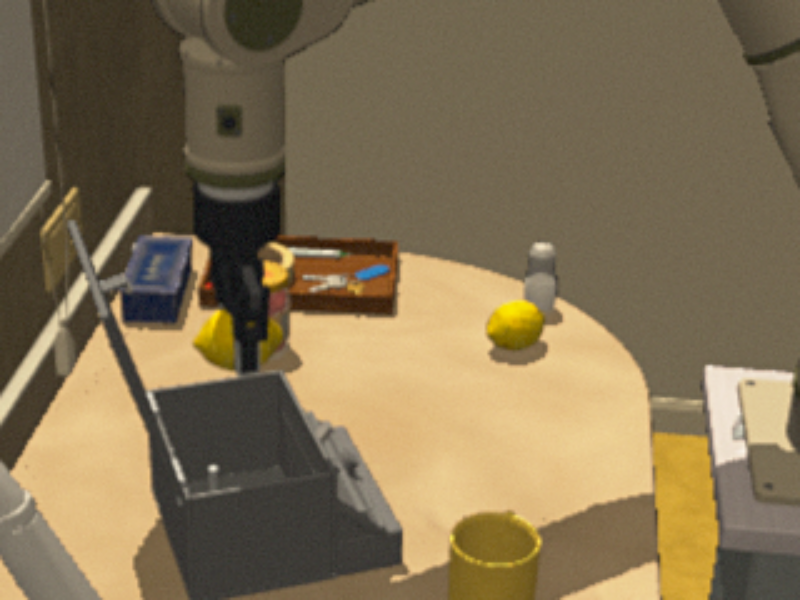

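```bash
python3 -m crank '[[-1,[0,-0.02,0.4],[0,0,0]],[-1,[0,-0.02,0.4],[0,0,0]],[-1,[0,0,0.4],[0,0,0]],[-1,[0,0,0.4],[0,0,0]],[-1,[0,0,0.1],[0,0,0]]]';python3 -c "
from h import *
p=C((.005,0,.04));plan(p,RT(0))
cv2.imwrite('pics/d2.png',cv2.resize(manip.camera('side')[100:340,160:480],(800,600)))
"
```

```text
clock: 30.35
position: [0.6111, 0.2411, 0.0406]
ee_rot: [0.976, 0.216, -0.0, -0.0]
ft_force: [-0.4, -0.4, -1.7]
grip_width: 0.645
t 30.35 tcp [0.6111 0.2411 0.0406] need world [ 0.003   0.0021 -0.0006]
 shift(before turn) norm [ 0.044 -0.008  0.008]  shift(after turn) [ 0.045 -0.007  0.008] minrows 0.1
 turn norm [-0.001  0.001 -0.009] minrows 0.0 F [-0.43 -0.38 -1.7 ] grip 0.65 q [ 0.17  0.73 -0.88  1.52  0.59  1.18 -1.95]
```

View pics/d2.png

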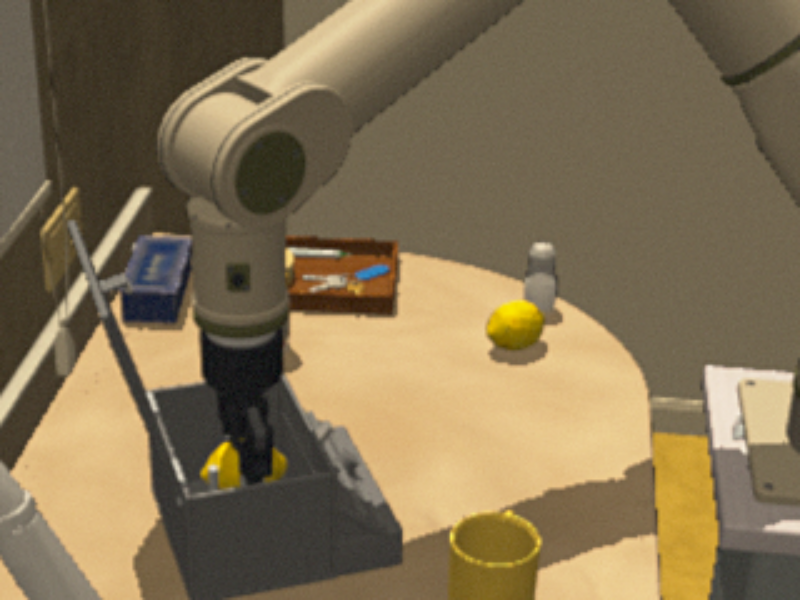

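Lemon inside the bin, release and withdraw.

```bash
python3 -m crank '[[1,[0,0,0],[0,0,0]],[1,[0,0,0],[0,0,0]],[1,[0,0,0],[0,0,0]],[1,[0,0,0],[0,0,0]],[1,[0,0,0],[0,0,0]]]'; python3 -m crank '[[1,[0,0,-0.2],[0,0,0]],[1,[0,0,-0.4],[0,0,0]],[1,[0,0,-0.5],[0,0,0]],[1,[0,0,-0.5],[0,0,0]],[1,[0,0,-0.5],[0,0,0]]]';python3 -m crank '[[1,[-0.1,0.2,-0.3],[0,0,0]],[1,[-0.4,0.4,0],[0,0,0]],[1,[-0.4,0.4,0],[0,0,0]],[1,[-0.4,0.4,0],[0,0,0]],[1,[-0.4,0.4,0],[0,0,0]]]';python3 -m crank '[[1,[-0.1,0.2,0],[0,0,0]],[1,[0,0.4,0],[0,0,0]],[1,[0,0,0],[0,0,0]],[1,[0,0,0],[0,0,0]],[1,[0,0,0],[0,0,0]]]';python3 -c "
from h import *
plan()
cv2.imwrite('pics/e1.png',cv2.resize(manip.camera('side')[140:350,180:460],(800,600)))
cv2.imwrite('pics/e1t.png',manip.camera('top'))
"
```

```text
clock: 30.9
position: [0.6131, 0.2442, 0.0453]
ee_rot: [0.976, 0.216, 0.003, -0.001]
ft_force: [0.2, -0.8, -0.6]
grip_width: 0.997
clock: 31.4
position: [0.6118, 0.2437, 0.2157]
ee_rot: [0.976, 0.217, 0.003, -0.001]
ft_force: [1.5, 1.3, 0.7]
grip_width: 1.001
clock: 31.9
position: [0.5487, 0.0543, 0.2367]
ee_rot: [0.976, 0.217, 0.003, -0.001]
ft_force: [0.7, -0.6, 0.4]
grip_width: 1.003
clock: 32.4
position: [0.5624, 0.01, 0.2363]
ee_rot: [0.976, 0.217, 0.003, -0.001]
ft_force: [-1.0, 0.4, 0.5]
grip_width: 0.996
t 32.4 tcp [0.5624 0.01   0.2363] need world [0. 0. 0.]
 shift(before turn) norm [0. 0. 0.]  shift(after turn) [0. 0. 0.] minrows 0.0
 turn norm [0. 0. 0.] minrows 0.0 F [-0.97  0.39  0.52] grip 1.0 q [ 0.74  0.34 -1.02  1.57  0.29  1.39 -1.44]
```

View pics/e1.png

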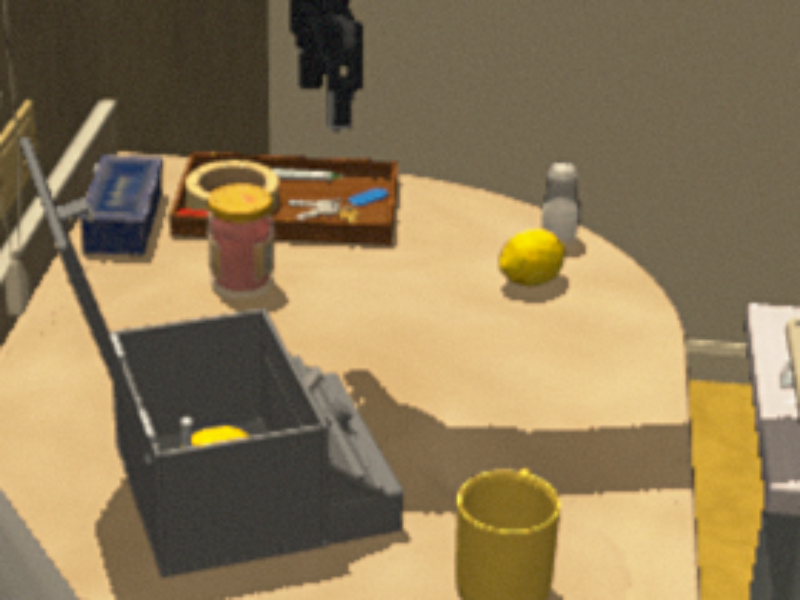

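View pics/e1t.png

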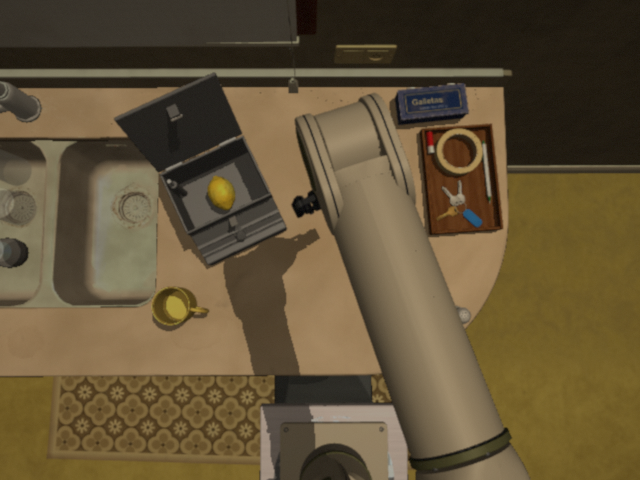

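```bash
python3 -c "
from h import *
print((Rc.T@(onz('top',(222,193),.034)-np.r_[O,0])).round(3))
print(manip.hand_in())"
```

```text
[0.004 0.001 0.034]
the job is handed in; nothing more can be done
None
```

The lemon is in the caddy with the lid open, and I handed the job in at about 32.5 s of the 61 s allowed; the hand-in gave no verdict.

**What I did:**
- I pressed the button with closed fingers leaning about 36°. The measured force was about 6 N and the lid popped.
- I swung the lid back from under its front edge, beside the catch, until it fell onto its stop.
- I picked up the left-hand lemon, lowered it into the bin and released it about 50 mm above the floor.

**Last pictures:**
- **Lid:** it stands leaning back at its stop with nothing touching it.
- **Lemon:** it lies in the bin at about x 4, y 1 mm in the caddy's frame, assuming it rests at floor height.
- **Caddy:** its front corners are at the same pixels as at the start.
- **Bystanders:** the jar and mug were not touched. The salt shaker is partly hidden by the arm in the top view, but stands in place in the side view.

**What disagreed or was not checked:**
- **Fingertips:** they sat about 30 mm further back along the tool than the 22 mm stated. I saw this in the pictures and in where the button made contact, and corrected for it in the lid swing and the grasp.
- **First approach to the button:** it ran into joint limits, so I repositioned the arm and came in from the caddy's right side. That cost about 10 s.
- **Not measured:** I judged the lid's angle from the pictures only. That the button is out again and that the lemon lies still I took for granted after the withdrawal. I also had no reading of the finger contact force or lid speed during the swing.

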